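# Put the roasting spikes away in their covered box

## Robot

A 6-joint arm with a two-finger parallel gripper is mounted at the origin on the work surface. World frame = base frame: x ahead of the robot, y to its left, z up, the work surface at z = 0. Lengths are in mm, angles in rad, forces in N, time in s.
With the tool pointing down it reaches from about 275 to 725 mm from the base axis. Payload 15.9 kg.
Tool frame: the origin (TCP) lies on the centre line of the jaws, within the pads' length; the fingertips stand 19 mm ahead of it and the grasp point (between the pads) is the TCP; z points along the fingers, y is the direction in which the jaws open and shut (so a half turn about z gives the same grasp; the last joint's range is limited). The gripper opens to 85 mm and grips with 20 to 120 N. Pads are 22 mm wide; open, the fingers measure 114 mm over their backs; the gripper's body (76 mm by 85 mm) begins 54 mm behind the grasp point. The pads swing forward as they close: fully open they stand 13 mm farther back than shut.
Start: joints at [1.325, 0.213, -0.034, 1.323, 0, 1.571], TCP at [121.661, 484.958, 250.306] pointing down, gripper open.
Joint ranges: [-2.98, 2.98], [-0.74, 1.72], [-1.14, 1.35], [-2.1, 2.04], [-1.57, 1.44], [-3.14, 3.14]. Speed limits (rad/s): [1.89, 1.89, 2.39, 2.57, 3.14, 3.14].

## Interface

Orientations are given as a rotation vector (axis times angle).
In Python, from workcell import bot, vision gives the robot as it stands.
- The arm moves only by the tool carry_out, never from a script. Its argument "moves" is a list of rows, each a list of 2 entries, a list of its own where there are three numbers: the shift along the world's x, y, z in mm, then the turn about the world's z in degrees. In form: [[[x, y, z], spin], ...]. A call has exactly 8 rows; each row is the pose to reach, as a shift and turn from the pose commanded when the call began; what a row does not reach only later rows make up. A row lasts 1/10 s, in which the tool goes at most 50 mm and 8.59 degrees, less where a joint would pass 70% of its speed; a pose out of reach is approached as far as the arm can. A call with a gripper value outside its range is refused whole. "fingers" is the opening, from 0 (shut) to 1 (fully open), set as the call begins (left out, the last holds). The fingers move at their own pace and stop on an object; the grip force is fixed at half the most. Time passes only in rows, so rows that repeat a pose let the fingers close, or fill a call up. It gives the time, the measured TCP pose, the force and the opening at its end, in the units of the state.
- bot.observe(): the state, without advancing time (a new reading comes with each control period).
- vision.capture(name): name is "side" or "top" or "wrist"; returns the picture (480x640x3 uint8, blue, green, red); there is no depth.
- vision.camera_params(name): a dict with "fx", "fy", "cx", "cy" (pixels), "R" (3x3) and "t" (3): a world point X has camera coordinates R X + t; the wrist camera has in their place "T_tool_cam" (4x4, takes a point from camera to tool coordinates, whose origin is the TCP and whose axes are the flange's). Camera axes: x right, y down, z forward; pixel columns grow to the right and rows downward; lengths in mm; the calibration is good to about 2 mm. The wrist camera is an equidistant fisheye: a pixel r from the principal point sees the ray r / f radians off the axis. A picture is of the moment at which its call begins: read the wrist's pose just before it. camera_params takes no time and is no camera call.
- bot.job_done(): hands the job in, once; it reports no verdict.
The state is a dict: "time": time; "joints": joint angles; "joint_velocities": joint speeds; "joint_torque": joint torques, N m; "ee_pos": TCP position; "tool_rot": TCP orientation; "contact_force": force on the tool from outside, world axes, zero at the start; "torque": the same for the moment, N m; "width": opening from 0.0 (shut) to 1.0 (fully open).
Only numpy, scipy, OpenCV 4.12 (cv2) and the standard library are available. Lean on these libraries where they do the work, as an engineer would, in place of code of your own. Each camera call takes 0.05 s, during which the arm holds its last target.

## Task

Move every roasting spike from the two-row caddy into the storage box: each goes point down through a hole of its own in the steel plate, fully home so that its guard sits on the plate. Only when all are in, put the clear cover over them so that it stands level on the ledge all round, and let go. Leave everything else on the counter standing where it is.

Things in the scene. Friction and masses are not known exactly. Their poses are not given: they have to be found in the camera images.
- box_base: Fixed white box base, 216 (x) x 156 (y) mm; origin on the counter under its centre. On top a steel plate 184 x 124 mm, upper face 100 mm above the counter, 12 mm thick, with six 16 mm square through holes at x = -64, 0, 64, y = -32, 32 mm (100 mm free depth). Round the plate a white ledge 16 mm wide, 92 mm above the counter, where the cover's rim stands.
- caddy: Fixed aluminium caddy, 172 (x) x 98 (y) x 95 mm high, origin on the counter under its centre. Six compartments 52 x 26 mm inside, walls 4 mm, centred at x = -56, 0, 56, y = -32, 32 mm. Each holds one spike or none, hanging upright with its guard resting on the rims, 95 mm above the counter.
- cover: Loose clear plastic cover with thin grey rim: a box open below, 200 (x) x 140 (y) mm, 93 mm high, walls 3 mm, 0.35 kg; origin at the centre of its lower rim, z up. On top a grey bar grip 60 mm long (x), 22 wide (y), 93 to 133 mm above the rim. Fits round the steel plate (5 mm play a side) either way round. Starts upright on the counter.
- spike0: Roasting spike (six alike, 3 to 5 present): pointed steel shaft 12 mm across, 80 long; above it a round steel guard 44 mm across, 6 thick; then a round wooden handle 24 mm across, 60 long. Origin at the tip, z along the shaft (guard 80 to 86 mm, handle 86 to 146 mm from the tip). 0.09 kg.
- spike1: Roasting spike (six alike, 3 to 5 present): pointed steel shaft 12 mm across, 80 long; above it a round steel guard 44 mm across, 6 thick; then a round wooden handle 24 mm across, 60 long. Origin at the tip, z along the shaft (guard 80 to 86 mm, handle 86 to 146 mm from the tip). 0.09 kg.
- spike2: Roasting spike (six alike, 3 to 5 present): pointed steel shaft 12 mm across, 80 long; above it a round steel guard 44 mm across, 6 thick; then a round wooden handle 24 mm across, 60 long. Origin at the tip, z along the shaft (guard 80 to 86 mm, handle 86 to 146 mm from the tip). 0.09 kg.
- spike3: Roasting spike (six alike, 3 to 5 present): pointed steel shaft 12 mm across, 80 long; above it a round steel guard 44 mm across, 6 thick; then a round wooden handle 24 mm across, 60 long. Origin at the tip, z along the shaft (guard 80 to 86 mm, handle 86 to 146 mm from the tip). 0.09 kg.
- spike4: Roasting spike (six alike, 3 to 5 present): pointed steel shaft 12 mm across, 80 long; above it a round steel guard 44 mm across, 6 thick; then a round wooden handle 24 mm across, 60 long. Origin at the tip, z along the shaft (guard 80 to 86 mm, handle 86 to 146 mm from the tip). 0.09 kg.
- spike5: Roasting spike (six alike, 3 to 5 present): pointed steel shaft 12 mm across, 80 long; above it a round steel guard 44 mm across, 6 thick; then a round wooden handle 24 mm across, 60 long. Origin at the tip, z along the shaft (guard 80 to 86 mm, handle 86 to 146 mm from the tip). 0.09 kg.
- ramekin: Bystander, to be left alone: blue ceramic ramekin, 80 mm across, 45 high.
- mug: Bystander, to be left alone: white handleless ceramic cup, 76 mm across, 85 high.
- salt_jar: Bystander, to be left alone: clear glass jar with steel cap, 48 mm across, 80 high.
- herb_jar: Bystander, to be left alone: green glass jar with steel cap, 48 mm across, 80 high.
- saucepan: Bystander, to be left alone: aluminium saucepan, 160 mm across, 85 high, with a long black handle.
- spoon: Bystander, to be left alone: wooden spoon lying flat, 245 mm long.
- tub: Bystander, to be left alone: small clear food tub with a white snap lid, 136 x 106 x 60 mm.
Mind the look-alikes: they are no part of the job. Leave any blue or purple look-alike of the spike5 alone.

How it is judged:
By the outcome, as a careful person would: the job done as asked, in the order asked, and still so for the second after the job is handed in, with the robot touching nothing.
Of spike0, spike1, spike2, spike3, spike4, spike5 only 3 to 5 are there at a start; the rules pass over those that are not, and their reading is None.
At some moment in a run one of cover may be knocked a few centimetres aside while the robot is not near it.
It also fails if it takes over 210 s, if anything falls off the work surface, if the arm or the gripper's body presses on something with over 40 N, if the wrist force passes 120 N, or if a joint passes its speed limit or range.

## Working session

There is one attempt and no reset: what is moved stays moved. The work goes in short steps, Python scripts to look and compute and a tool call to move; the robot and the scene stay as the last step left them, time stands still between calls to the robot, and variables do not carry over. Pictures are saved under pics/ and viewed, and the job is handed in when it is done.

Besides the shell and the picture viewer there is one more tool, called after "Emit:" in YAML: its name, and indented under it one key for each argument. carry_out: Moves the arm, as the interface text tells. Its arguments: {"type":"object","properties":{"moves":{"type":"array"},"fingers":{"type":"number"}},"required":["moves"]}

```bash
ls; mkdir -p pics; python3 - <<'E'
from workcell import bot, vision
import cv2, numpy as np
np.set_printoptions(precision=4,suppress=True)
for n in("side","top","wrist"):
    cv2.imwrite(f"pics/{n}0.png",vision.capture(n)); print(n,vision.camera_params(n))
print(bot.observe())
E
```

```text
pics
side {'fx': 490.9387602922213, 'fy': 490.9387602922213, 'cx': 323.35593680352423, 'cy': 248.149375416587, 'R': array([[ 0.9946, -0.1011, -0.0231],
       [-0.074 , -0.5355, -0.8413],
       [ 0.0727,  0.8385, -0.5401]]), 't': array([-585.1786,  127.3195, 1018.031 ])}
top {'fx': 543.2092431524089, 'fy': 543.2092431524089, 'cx': 312.47577747790206, 'cy': 237.83983215076805, 'R': array([[-0.0226, -0.9997,  0.0135],
       [-0.9976,  0.0217, -0.0652],
       [ 0.0649, -0.0149, -0.9978]]), 't': array([  44.7882,  587.0165, 1182.4043])}
wrist {'fx': 371.64829954431775, 'fy': 371.64829954431775, 'cx': 320.33148958557746, 'cy': 239.61214967661516, 'T_tool_cam': array([[  -0.0001,   -0.9544,   -0.2985,   75.4605],
       [   1.    ,   -0.    ,   -0.0002,    0.5805],
       [   0.0002,   -0.2985,    0.9544, -123.983 ],
       [   0.    ,    0.    ,    0.    ,    1.    ]])}
{'time': 0.15, 'joints': array([ 1.325 ,  0.2132, -0.0349,  1.3235,  0.    ,  1.5708]), 'joint_velocities': array([ 0.0016, -0.0038,  0.0033, -0.0004,  0.0001,  0.0006]), 'joint_torque': array([ -0.0002, -68.6403,  48.7247,   0.013 ,   0.0001,   0.    ]), 'ee_pos': array([121.5938, 484.7566, 249.9569]), 'tool_rot': array([-0.3851, -3.1178,  0.0012]), 'contact_force': array([-0.008 ,  0.0712, -0.2334]), 'torque': array([ 0.0418, -0.0456, -0.0465]), 'width': 0.997752211421468}
```

View pics/top0.png

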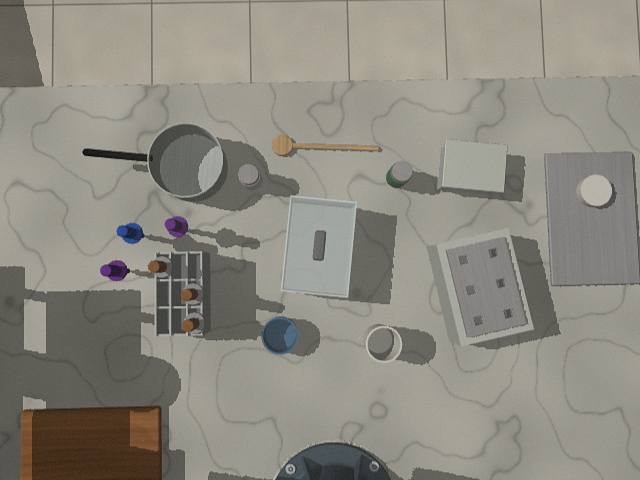

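View pics/side0.png

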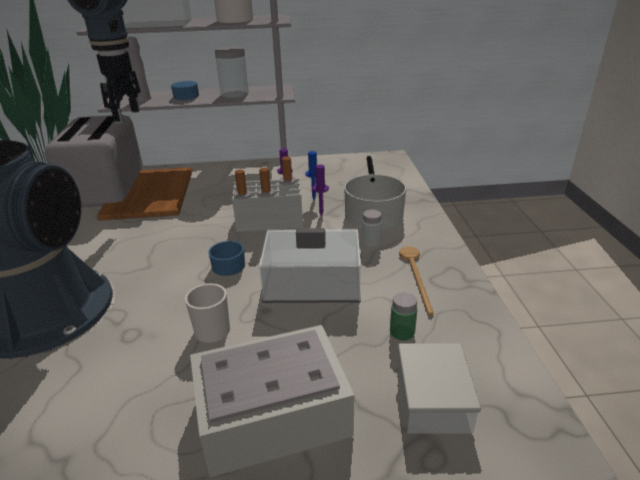

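View pics/wrist0.png

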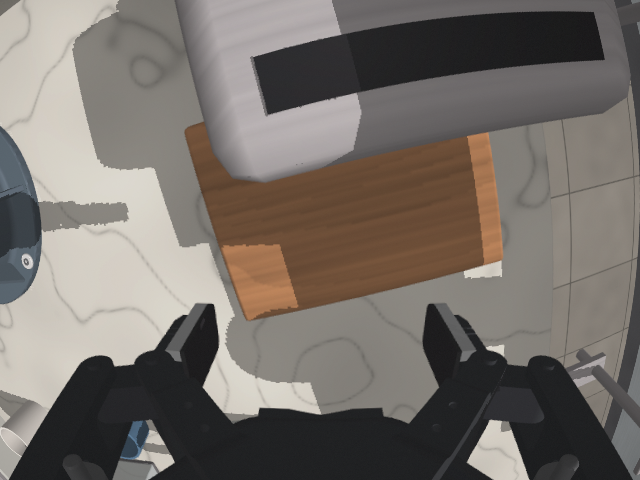

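The top view shows the caddy at about (180,293) holding three wooden handles at (157,266), (190,295) and (190,325). The cover is at (319,247) and the box at (487,287). Blue and purple look-alikes stand at (130,232), (177,226) and (115,270). I'll zoom in.

```bash
python3 - <<'E'
import cv2, numpy as np
a=cv2.imread("pics/top0.png")
cv2.imwrite("pics/z1.png",cv2.resize(a[200:350,90:230],None,fx=4,fy=4,interpolation=cv2.INTER_CUBIC))
cv2.imwrite("pics/z3.png",cv2.resize(a[180:360,260:550],None,fx=2.7,fy=2.7,interpolation=cv2.INTER_CUBIC))
b=cv2.imread("pics/side0.png")
cv2.imwrite("pics/z2.png",cv2.resize(b[140:240,210:410],None,fx=4,fy=4,interpolation=cv2.INTER_CUBIC))
E
```

```text
(no output)
```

View pics/z1.png

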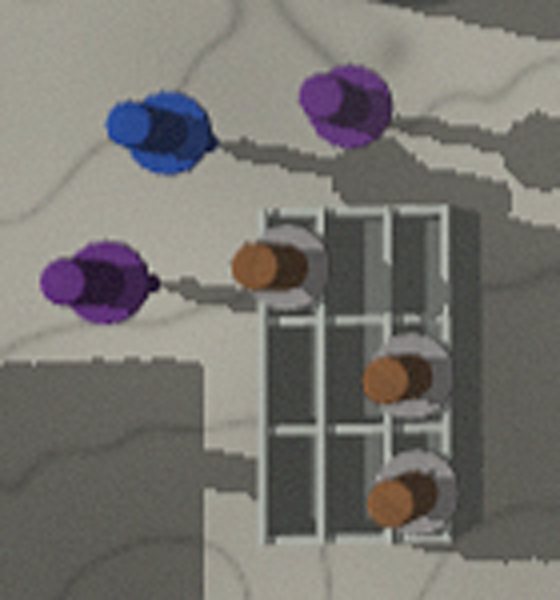

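View pics/z2.png

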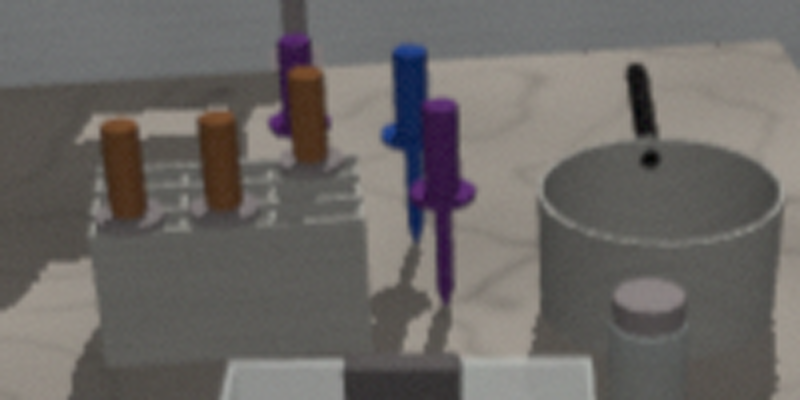

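View pics/z3.png

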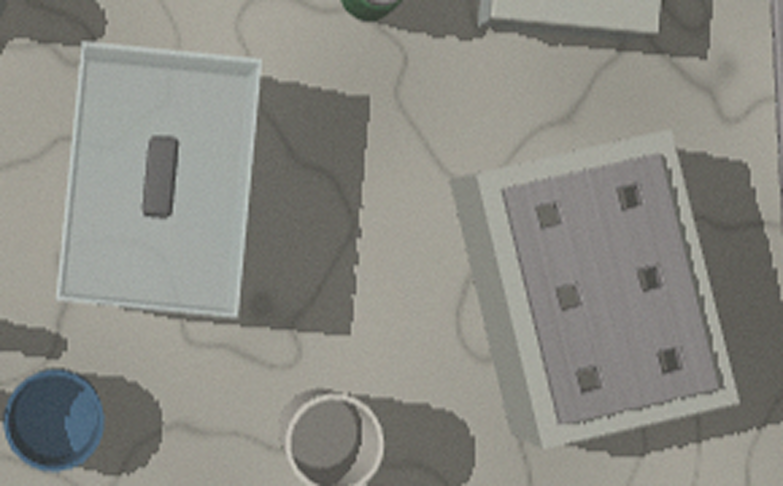

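```bash
cat > h.py <<'E'
from workcell import bot, vision
import cv2, numpy as np
from scipy.spatial.transform import Rotation as Ro
np.set_printoptions(precision=2,suppress=True)
def ray(n,uv,st=None):
    p=vision.camera_params(n); u=np.array(uv,float)
    x=(u[0]-p['cx'])/p['fx']; y=(u[1]-p['cy'])/p['fy']
    if n!='wrist':
        R=np.array(p['R']);t=np.array(p['t'])
        return -R.T@t, R.T@np.array([x,y,1])
    th=np.hypot(x,y); d=np.array([x/th*np.sin(th),y/th*np.sin(th),np.cos(th)]) if th>0 else np.array([0,0,1.])
    T=np.array(p['T_tool_cam']); Rt=Ro.from_rotvec(st['tool_rot']).as_matrix()
    return Rt@T[:3,3]+st['ee_pos'], Rt@(T[:3,:3]@d)
def onz(n,uv,z,st=None):
    o,d=ray(n,uv,st); return (o+d*(z-o[2])/d[2])[:2]
def proj(n,X,st=None):
    p=vision.camera_params(n); X=np.array(X,float)
    if n!='wrist':
        c=np.array(p['R'])@X+p['t']; return np.array([p['cx']+p['fx']*c[0]/c[2],p['cy']+p['fy']*c[1]/c[2]])
    T=np.array(p['T_tool_cam']); Rt=Ro.from_rotvec(st['tool_rot']).as_matrix()
    c=T[:3,:3].T@(Rt.T@(X-st['ee_pos'])-T[:3,3]); r=np.hypot(c[0],c[1]); th=np.arctan2(r,c[2])
    return np.array([p['cx']+p['fx']*th*c[0]/r,p['cy']+p['fy']*th*c[1]/r])
def fit(L,W):
    # planar rigid fit W = R(a) L + t
    L=np.array(L,float);W=np.array(W,float);l=L-L.mean(0);w=W-W.mean(0)
    a=np.arctan2((l[:,0]*w[:,1]-l[:,1]*w[:,0]).sum(),(l*w).sum())
    R=np.array([[np.cos(a),-np.sin(a)],[np.sin(a),np.cos(a)]]); t=W.mean(0)-R@L.mean(0)
    return a,R,t,W-(L@R.T+t)
def blobs(m,lo,hi):
    n,l,s,c=cv2.connectedComponentsWithStats(m.astype(np.uint8)); return [(tuple(c[i].round(2)),int(s[i,4]),tuple(s[i,2:4])) for i in range(1,n) if lo<s[i,4]<hi]
E
python3 - <<'E'
from h import *
a=cv2.imread("pics/top0.png"); b=cv2.imread("pics/side0.png")
h=cv2.cvtColor(a,cv2.COLOR_BGR2HSV)
m=(h[...,0]<16)&(h[...,1]>120)&(h[...,2]>105); m[:, 230:]=0; m[350:]=0
for c,n,_ in blobs(m,20,400): print('top handle',c,n,onz('top',c,161))
hb=cv2.cvtColor(b,cv2.COLOR_BGR2HSV)
m=(hb[...,0]<16)&(hb[...,1]>110)&(hb[...,2]>60); m[:150]=0;m[215:]=0;m[:,:225]=0;m[:,310:]=0
print('side',blobs(m,20,900))
g=cv2.cvtColor(a,cv2.COLOR_BGR2GRAY)
px=[]
for x,y in [(546,214),(628,196),(568,297),(650,278),(588,379),(669,360)]:
    u,v=260+x/2.7,180+y/2.7
    w=g[int(v)-8:int(v)+9,int(u)-8:int(u)+9]; mm=w<np.median(w)-25
    bl=max(blobs(mm,8,150),key=lambda q:q[1]); 
    p=(int(u)-8+bl[0][0],int(v)-8+bl[0][1]); px.append(p); print(p,bl[1:],onz('top',p,100))
E
```

```text
top handle (np.float64(153.14), np.float64(266.21)) 90 [530.33 343.37]
top handle (np.float64(185.86), np.float64(294.68)) 90 [474.04 280.68]
top handle (np.float64(187.03), np.float64(325.37)) 95 [415.24 278.88]
side [((np.float64(286.31), np.float64(167.92)), 175, (np.int32(9), np.int32(24))), ((np.float64(264.56), np.float64(179.3)), 198, (np.int32(10), np.int32(24))), ((np.float64(240.39), np.float64(181.47)), 195, (np.int32(10), np.int32(24)))]
(np.float64(462.4), np.float64(259.6)) (55, (np.int32(10), np.int32(10))) [ 530.86 -275.41]
(np.float64(492.42), np.float64(252.46)) (57, (np.int32(9), np.int32(10))) [ 544.22 -338.29]
(np.float64(469.71), np.float64(290.2)) (45, (np.int32(9), np.int32(9))) [ 467.66 -287.94]
(np.float64(499.79), np.float64(282.93)) (57, (np.int32(9), np.int32(9))) [ 481.13 -350.76]
(np.float64(477.15), np.float64(320.37)) (52, (np.int32(9), np.int32(10))) [ 405.77 -300.69]
(np.float64(507.05), np.float64(313.16)) (55, (np.int32(9), np.int32(9))) [ 418.98 -362.93]
```

```bash
cat >> h.py <<'E'
def tri(rays):
    A=np.zeros((3,3));B=np.zeros(3)
    for o,d in rays:
        d=d/np.linalg.norm(d);P=np.eye(3)-np.outer(d,d);A+=P;B+=P@o
    X=np.linalg.solve(A,B); return X,[float(np.linalg.norm((np.eye(3)-np.outer(d,d)/(d@d))@(X-o))) for o,d in rays]
HL=np.array([[x,y] for x in(64,0,-64) for y in(32,-32)])
E
python3 - <<'E'
from h import *
W=[[530.86,-275.41],[544.22,-338.29],[467.66,-287.94],[481.13,-350.76],[405.77,-300.69],[418.98,-362.93]]
a,R,t,r=fit(HL,W);print('top box',np.degrees(a),t,r)
b=cv2.imread("pics/side0.png");g=cv2.cvtColor(b,cv2.COLOR_BGR2GRAY)
S=[]
for w in W:
    u,v=proj('side',[*w,100]); 
    k=g[int(v)-12:int(v)+13,int(u)-14:int(u)+15]
    mm=k<np.median(k)-22
    bl=max(blobs(mm,8,200),key=lambda q:q[1]);p=(int(u)-14+bl[0][0],int(v)-12+bl[0][1]);S.append(onz('side',p,100));print((u,v),p,bl[1:],S[-1])
a,R,t,r=fit(HL,S);print('side box',np.degrees(a),t,r)
# handles: side centroid of handle vs top
for w,s in zip([[530.33,343.37],[474.04,280.68],[415.24,278.88]],[(286.31,167.92),(264.56,179.3),(240.39,181.47)]):
    print(proj('side',[*w,131]),s, 'axis from side at z131',onz('side',s,131))
    
E
```

```text
top box 11.482640615120447 [ 474.77 -319.34] [[-0.26 -0.17]
 [ 0.36 -0.33]
 [-0.74  0.04]
 [-0.01 -0.06]
 [ 0.09  0.03]
 [ 0.56  0.51]]
(np.float64(303.2192805184795), np.float64(344.477521438896)) (np.float64(303.27), np.float64(345.19)) (95, (np.int32(13), np.int32(10))) [ 530.83 -277.  ]
(np.float64(315.16741219506474), np.float64(373.6904086500975)) (np.float64(314.9), np.float64(374.73)) (121, (np.int32(15), np.int32(12))) [ 543.66 -340.25]
(np.float64(262.85019797280916), np.float64(353.78675379195016)) (np.float64(263.11), np.float64(354.54)) (91, (np.int32(13), np.int32(10))) [ 468.06 -289.61]
(np.float64(272.1663974095772), np.float64(384.2696541277694)) (np.float64(271.93), np.float64(385.5)) (121, (np.int32(14), np.int32(12))) [ 480.76 -353.01]
(np.float64(221.70223506928644), np.float64(363.50285351739996)) (np.float64(221.11), np.float64(364.28)) (88, (np.int32(13), np.int32(10))) [ 404.99 -302.19]
(np.float64(227.97833498241914), np.float64(395.0782788999062)) (np.float64(227.26), np.float64(396.69)) (121, (np.int32(13), np.int32(12))) [ 418.15 -365.7 ]
side box 11.420806322457127 [ 474.41 -321.29] [[ 0.03  0.25]
 [ 0.18 -0.26]
 [-0.01  0.32]
 [ 0.02 -0.35]
 [-0.35  0.41]
 [ 0.14 -0.37]]
[286.57 168.76] (286.31, 167.92) axis from side at z131 [529.86 348.88]
[264.83 180.28] (264.56, 179.3) axis from side at z131 [473.38 286.6 ]
[240.92 182.11] (240.39, 181.47) axis from side at z131 [413.78 282.84]
```

Box at about (474.6, -320.3) with yaw 11.45°, the two views agreeing within 2 mm. Spikes are at roughly A(530,345), B(474,282) and C(415,280). I'll go above C and look with the wrist camera.

Emit:
carry_out:
  moves:
    - [[35,-25,10],0]
    - [[75,-52,15],0]
    - [[115,-80,20],0]
    - [[155,-108,25],0]
    - [[195,-136,30],0]
    - [[230,-162,30],0]
    - [[265,-185,30],0]
    - [[293,-205,30],0]
  fingers: 1

```text
time: 0.95
ee_pos: [416.3, 278.3, 280.2]
tool_rot: [-0.387, -3.118, 0.0]
contact_force: [0.2, 1.7, -0.6]
width: 0.999
```

```bash
python3 - <<'E'
from h import *
s=bot.observe(); a=vision.capture('wrist'); cv2.imwrite('pics/w1.png',a)
print(s['time'],s['ee_pos'],s['tool_rot'],s['joints'])
for n,(x,y) in dict(A=(530,345),B=(474,282),C=(415,280)).items(): print(n,proj('wrist',[x,y,161],s),proj('wrist',[x,y,101],s))
E
```

```text
0.95 [416.26 278.35 280.16] [-0.39 -3.12  0.  ] [ 0.59  0.21  0.04  1.4  -0.    0.84]
A [433.84 349.71] [417.21 314.68]
B [343.54 310.01] [339.69 278.06]
C [321.49 236.52] [321.31 215.74]
```

View pics/w1.png

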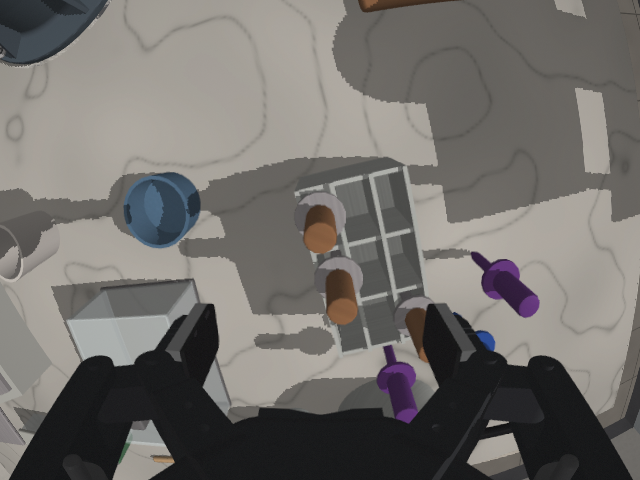

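Wrist view: C's top is at about (320,241) and B's at about (341,313), close to the predictions. I'll measure them precisely.

```bash
python3 - <<'E'
from h import *
s=bot.observe(); a=cv2.imread('pics/w1.png')
cv2.imwrite('pics/z4.png',cv2.resize(a[180:340,280:440],None,fx=3.7,fy=3.7,interpolation=cv2.INTER_CUBIC))
h=cv2.cvtColor(a,cv2.COLOR_BGR2HSV); m=(h[...,0]<18)&(h[...,1]>90)
m[:150]=0;m[380:]=0
for c,n,wh in blobs(m,100,3000): print(c,n,wh, np.median(h[int(c[1])+8,int(c[0])]))
for thr in(100,115,130,145):
  print(thr,blobs(m&(h[...,2]>thr),100,3000))
E
```

```text
(np.float64(319.75), np.float64(229.6)) 1281 (np.int32(33), np.int32(48)) 129.0
(np.float64(340.55), np.float64(297.37)) 1386 (np.int32(32), np.int32(55)) 130.0
(np.float64(417.08), np.float64(329.86)) 670 (np.int32(25), np.int32(55)) 69.0
100 [((np.float64(320.95), np.float64(236.36)), 850, (np.int32(33), np.int32(43))), ((np.float64(343.38), np.float64(308.58)), 692, (np.int32(31), np.int32(49)))]
115 [((np.float64(320.17), np.float64(237.64)), 757, (np.int32(32), np.int32(31))), ((np.float64(342.54), np.float64(310.99)), 583, (np.int32(30), np.int32(26)))]
130 [((np.float64(322.81), np.float64(239.36)), 519, (np.int32(29), np.int32(29))), ((np.float64(345.11), np.float64(312.78)), 361, (np.int32(27), np.int32(24)))]
145 []
```

View pics/z4.png

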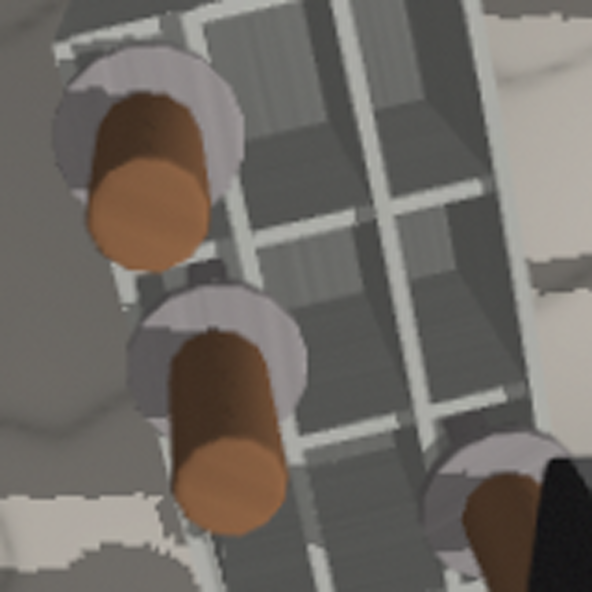

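```bash
python3 - <<'E'
from h import *
s=bot.observe()
print(onz('wrist',(320.3,237.8),161,s),onz('wrist',(342.2,311.4),161,s))
E
```

```text
[418.45 276.72] [477.6  278.41]
```

Emit:
carry_out:
  moves:
    - [[0,1,-35],0]
    - [[0,1,-75],0]
    - [[0,1,-110],0]
    - [[0,1,-130],0]
    - [[0,1,-140],0]
    - [[0,1,-145],0]
    - [[0,1,-145],0]
    - [[0,1,-145],0]
  fingers: 1

```text
time: 1.8
ee_pos: [415.2, 281.3, 136.3]
tool_rot: [0.385, 3.117, 0.001]
contact_force: [1.8, 0.1, 0.8]
width: 1.005
```

Emit:
carry_out:
  moves:
    - [[0,0,0],0]
    - [[0,0,0],0]
    - [[0,0,0],0]
    - [[0,0,0],0]
    - [[0,0,0],0]
    - [[0,0,0],0]
    - [[0,0,0],0]
    - [[0,0,0],0]
  fingers: 0

```text
time: 2.6
ee_pos: [414.7, 281.0, 135.5]
tool_rot: [0.385, 3.118, 0.0]
contact_force: [-1.1, -1.3, 6.2]
width: 0.264
```

```bash
python3 - <<'E'
from h import *
s=bot.observe(); a=vision.capture('wrist'); cv2.imwrite('pics/w2.png',a)
print(s['time'],s['ee_pos'],s['tool_rot'],s['width'],s['contact_force'])
E
```

```text
2.6 [414.74 281.03 135.52] [0.39 3.12 0.  ] 0.2636500968091277 [-1.1  -1.34  6.2 ]
```

View pics/w2.png

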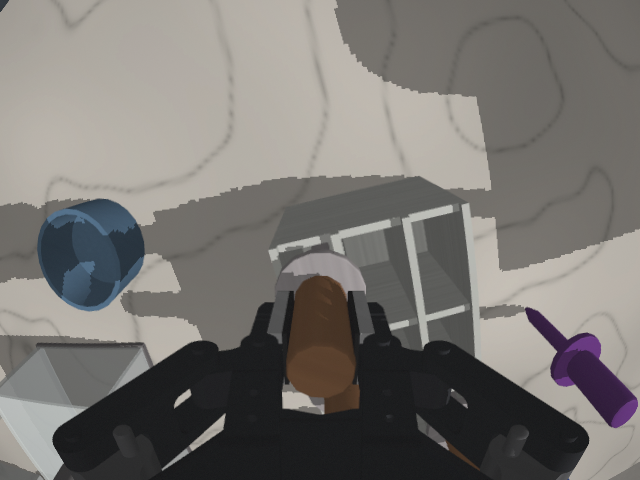

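Gripped: the handle sits between the pads at (320,350). Now I lift.

Emit:
carry_out:
  moves:
    - [[0,0,15],0]
    - [[0,0,40],0]
    - [[0,0,75],0]
    - [[0,0,110],0]
    - [[0,0,140],0]
    - [[0,0,160],0]
    - [[0,0,165],0]
    - [[0,0,165],0]
  fingers: 0

```text
time: 3.45
ee_pos: [414.8, 281.1, 300.1]
tool_rot: [0.385, 3.118, 0.0]
contact_force: [-0.5, 0.2, -1.8]
width: 0.27
```

```bash
python3 - <<'E'
from h import *
s=bot.observe(); 
print(s['time'],s['ee_pos'],s['tool_rot'],s['width'],s['contact_force'])
a=vision.capture('wrist'); cv2.imwrite('pics/w3.png',a)
a=vision.capture('side'); cv2.imwrite('pics/s3.png',a)
x,y,z=s['ee_pos']
for dz in (26,-34,-40,-120): print(dz,proj('wrist',[x,y,z+dz],s),proj('side',[x,y,z+dz]),proj('top',[x,y,z+dz]))
E
```

```text
3.45 [414.83 281.08 300.13] [0.39 3.12 0.  ] 0.2696629188451063 [-0.51  0.17 -1.78]
26 [318.66 370.86] [230.94 102.67] [163.55 335.41]
-34 [319.16 292.54] [234.16 128.54] [172.57 331.45]
-40 [319.2  287.22] [234.47 131.05] [173.41 331.08]
-120 [319.52 238.39] [238.47 163.16] [183.66 326.59]
```

View pics/w3.png

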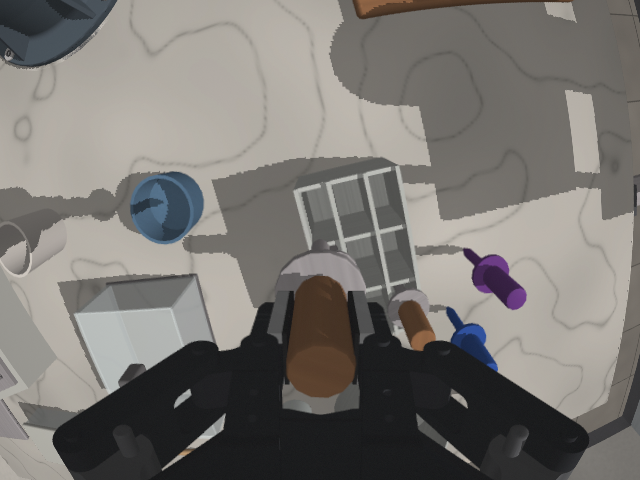

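View pics/s3.png

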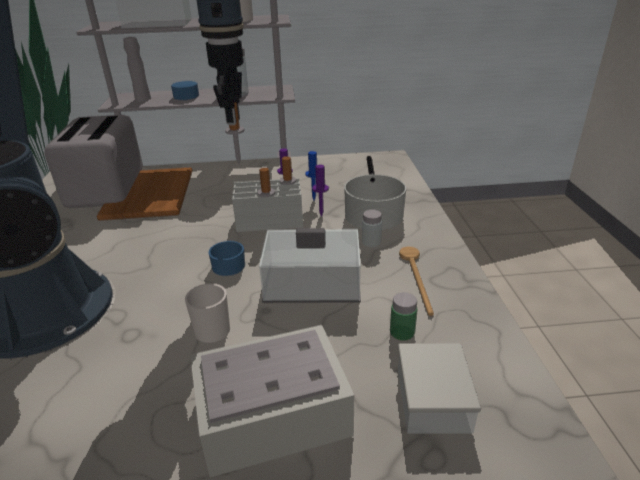

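Emit:
carry_out:
  moves:
    - [[8,-42,0],2]
    - [[17,-85,0],4]
    - [[26,-127,0],7]
    - [[35,-170,0],9]
    - [[45,-212,0],11]
    - [[54,-255,0],13]
    - [[62,-297,0],15]
    - [[70,-339,0],17]
  fingers: 0

```text
time: 4.35
ee_pos: [484.2, -59.8, 299.0]
tool_rot: [0.082, -3.139, -0.001]
contact_force: [1.3, -0.2, -1.2]
width: 0.264
```

Emit:
carry_out:
  moves:
    - [[8,-40,0],2]
    - [[17,-82,0],3]
    - [[25,-124,0],5]
    - [[33,-165,0],6]
    - [[41,-198,0],7]
    - [[46,-217,-20],8]
    - [[46,-218,-60],8]
    - [[46,-218,-95],8]
  fingers: 0

```text
time: 5.15
ee_pos: [529.9, -276.6, 202.1]
tool_rot: [0.297, -3.126, -0.002]
contact_force: [-0.1, -0.4, -1.1]
width: 0.266
```

Emit:
carry_out:
  moves:
    - [[0,0,-20],0]
    - [[0,0,-45],0]
    - [[0,0,-55],0]
    - [[0,0,-55],0]
    - [[0,0,-55],0]
    - [[0,0,-55],0]
    - [[0,0,-55],0]
    - [[0,0,-55],0]
  fingers: 0

```text
time: 5.95
ee_pos: [530.4, -276.1, 150.0]
tool_rot: [0.299, -3.127, -0.0]
contact_force: [-0.1, -2.9, -2.4]
width: 0.269
```

I miscounted and came down further than planned: TCP z is 150, where I meant to hover. The contact forces are small, so I'll look before moving.

```bash
cat > look.py <<'E'
from h import *
import sys
s=bot.observe()
print(round(s['time'],2),s['ee_pos'],s['tool_rot'],s['width'],s['contact_force'],s['torque'])
for n in sys.argv[2:]:
    cv2.imwrite(f'pics/{n}_{sys.argv[1]}.png',vision.capture(n))
E
python3 look.py 4 wrist side
```

```text
5.95 [ 530.41 -276.06  149.96] [ 0.3  -3.13 -0.  ] 0.2685730877840215 [-0.09 -2.94 -2.37] [-1.03  0.09  0.01]
```

View pics/wrist_4.png

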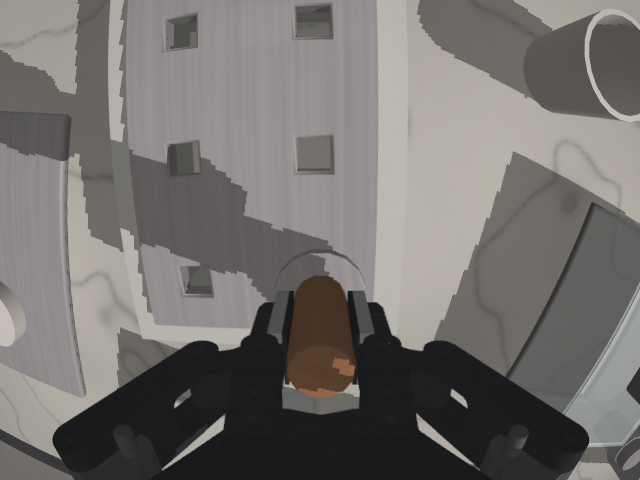

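View pics/side_4.png

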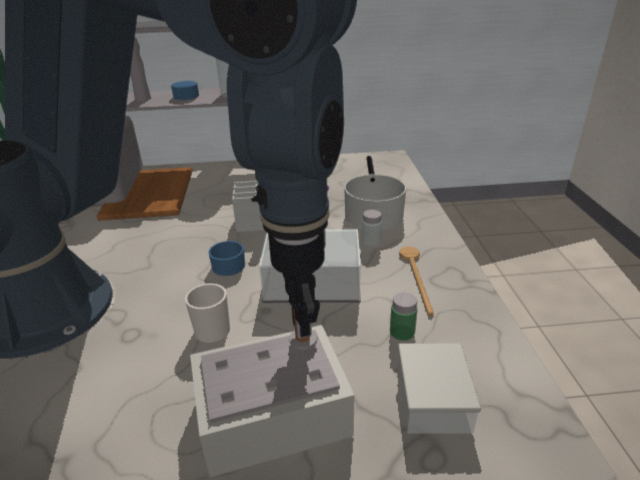

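The spike entered the hole and its guard is about 10 mm above the plate. I'll lower the rest and release.

Emit:
carry_out:
  moves:
    - [[0,-0.5,-2],0]
    - [[0,-0.5,-4],0]
    - [[0,-0.5,-6],0]
    - [[0,-0.5,-8],0]
    - [[0,-0.5,-9],0]
    - [[0,-0.5,-9],0]
    - [[0,-0.5,-9],0]
    - [[0,-0.5,-9],0]
  fingers: 0

```text
time: 6.85
ee_pos: [530.7, -276.5, 141.4]
tool_rot: [-0.299, 3.127, -0.0]
contact_force: [-0.2, -0.2, -0.9]
width: 0.265
```

Emit:
carry_out:
  moves:
    - [[0,0,0],0]
    - [[0,0,0],0]
    - [[0,0,0],0]
    - [[0,0,0],0]
    - [[0,0,0],0]
    - [[0,0,0],0]
    - [[0,0,10],0]
    - [[0,0,30],0]
  fingers: 0.7

```text
time: 7.65
ee_pos: [530.0, -276.2, 171.0]
tool_rot: [0.299, -3.125, -0.002]
contact_force: [0.1, 0.5, 0.6]
width: 0.7
```

Emit:
carry_out:
  moves:
    - [[0,0,40],0]
    - [[0,0,80],0]
    - [[0,0,100],0]
    - [[0,0,110],0]
    - [[0,0,110],0]
    - [[0,0,110],0]
    - [[0,0,110],0]
    - [[0,0,110],0]
  fingers: 1

```text
time: 8.45
ee_pos: [530.3, -276.3, 280.2]
tool_rot: [0.299, -3.126, -0.002]
contact_force: [-0.8, -0.7, -0.4]
width: 1.001
```

```bash
python3 look.py 5 wrist top
```

```text
8.45 [ 530.3  -276.32  280.21] [ 0.3  -3.13 -0.  ] 1.0009670207199477 [-0.77 -0.7  -0.41] [-0.04 -0.02 -0.03]
```

View pics/wrist_5.png

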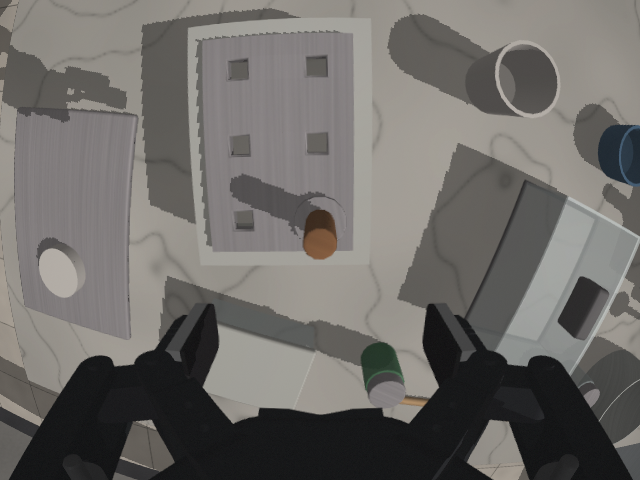

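View pics/top_5.png

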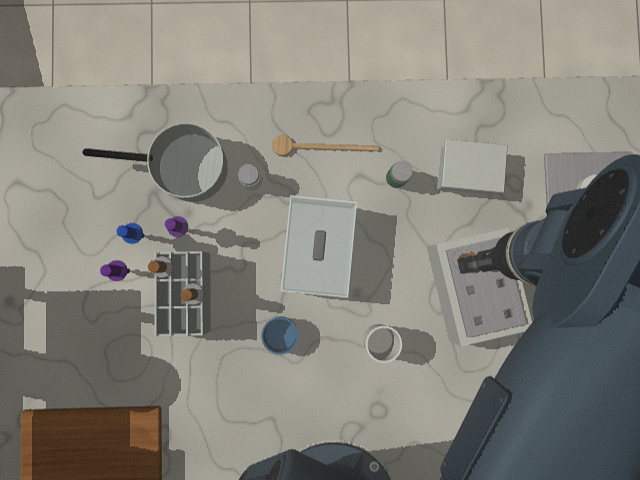

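The first spike is seated upright at (320,235) in the wrist view. Next is B.

Emit:
carry_out:
  moves:
    - [[-4,42,10],-2]
    - [[-8,85,10],-4]
    - [[-12,127,10],-7]
    - [[-17,170,10],-9]
    - [[-21,212,10],-11]
    - [[-25,255,10],-13]
    - [[-29,297,10],-15]
    - [[-34,339,10],-17]
  fingers: 1

```text
time: 9.35
ee_pos: [496.1, 64.1, 291.2]
tool_rot: [0.169, 3.137, -0.0]
contact_force: [1.3, -0.6, 0.3]
width: 1.0
```

Emit:
carry_out:
  moves:
    - [[-4,42,0],-2]
    - [[-8,85,0],-4]
    - [[-13,127,0],-5]
    - [[-17,170,-10],-7]
    - [[-21,200,-30],-8]
    - [[-22,214,-45],-8]
    - [[-22,218,-60],-8]
    - [[-22,218,-60],-8]
  fingers: 1

```text
time: 10.15
ee_pos: [473.6, 280.7, 229.3]
tool_rot: [-0.383, -3.115, 0.003]
contact_force: [0.5, -0.0, -0.1]
width: 0.999
```

```bash
python3 look.py 6
```

```text
10.15 [473.59 280.65 229.28] [-0.38 -3.12  0.  ] 0.9993110431867976 [ 0.52 -0.04 -0.12] [-0.09  0.01  0.01]
```

Emit:
carry_out:
  moves:
    - [[0,1,-35],0]
    - [[0,1,-65],0]
    - [[0,1,-85],0]
    - [[0,1,-95],0]
    - [[0,1,-95],0]
    - [[0,1,-95],0]
    - [[0,1,-95],0]
    - [[0,1,-95],0]
  fingers: 1

```text
time: 10.95
ee_pos: [475.2, 281.7, 137.3]
tool_rot: [0.385, 3.117, 0.002]
contact_force: [0.1, -0.6, -0.3]
width: 1.0
```

Emit:
carry_out:
  moves:
    - [[0,0,0],0]
    - [[0,0,0],0]
    - [[0,0,0],0]
    - [[0,0,0],0]
    - [[0,0,0],0]
    - [[0,0,0],0]
    - [[0,0,0],0]
    - [[0,0,0],0]
  fingers: 0

```text
time: 11.75
ee_pos: [474.7, 281.4, 136.4]
tool_rot: [0.385, 3.118, 0.0]
contact_force: [0.1, -0.8, 2.3]
width: 0.264
```

Emit:
carry_out:
  moves:
    - [[0,0,15],0]
    - [[0,0,40],0]
    - [[0,0,75],0]
    - [[0,0,110],0]
    - [[0,0,140],0]
    - [[0,0,160],0]
    - [[0,0,165],0]
    - [[0,0,165],0]
  fingers: 0

```text
time: 12.55
ee_pos: [474.9, 281.6, 301.1]
tool_rot: [0.385, 3.118, 0.0]
contact_force: [0.1, 0.6, -0.7]
width: 0.262
```

```bash
python3 look.py 7 wrist
```

```text
12.55 [474.86 281.56 301.12] [0.39 3.12 0.  ] 0.262184486254155 [ 0.07  0.56 -0.72] [-0.04 -0.05  0.05]
```

View pics/wrist_7.png

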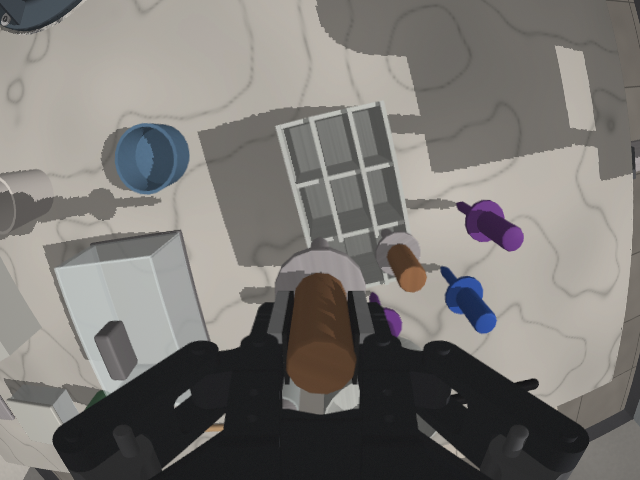

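B is held and upright. I move to the middle hole and this time hover with the tip about 10 mm above the plate.

Emit:
carry_out:
  moves:
    - [[0,-42,0],2]
    - [[0,-85,0],4]
    - [[0,-127,0],7]
    - [[0,-170,0],9]
    - [[-1,-212,0],11]
    - [[-1,-255,0],13]
    - [[-2,-297,0],15]
    - [[-3,-339,0],17]
  fingers: 0

```text
time: 13.4
ee_pos: [470.7, -59.1, 299.8]
tool_rot: [0.082, -3.139, -0.001]
contact_force: [1.1, 0.2, -1.0]
width: 0.263
```

Emit:
carry_out:
  moves:
    - [[-1,-42,0],2]
    - [[-2,-85,0],3]
    - [[-3,-127,0],5]
    - [[-4,-170,0],6]
    - [[-4,-205,0],7]
    - [[-4,-225,0],8]
    - [[-4,-231.5,-20],8]
    - [[-4,-231.5,-40],8]
  fingers: 0

```text
time: 14.2
ee_pos: [467.1, -290.1, 259.0]
tool_rot: [0.296, -3.126, -0.001]
contact_force: [-0.2, 0.3, -1.0]
width: 0.264
```

Emit:
carry_out:
  moves:
    - [[0,0,-15],0]
    - [[0,0,-30],0]
    - [[0,0,-30],0]
    - [[0,0,-30],0]
    - [[0,0,-30],0]
    - [[0,0,-30],0]
    - [[0,0,-30],0]
    - [[0,0,-30],0]
  fingers: 0

```text
time: 15.0
ee_pos: [467.8, -289.1, 231.6]
tool_rot: [-0.299, 3.127, -0.0]
contact_force: [-0.8, 0.4, -0.8]
width: 0.265
```

```bash
python3 look.py 8 wrist; python3 - <<'E'
import cv2
a=cv2.imread('pics/wrist_8.png');cv2.imwrite('pics/z8.png',cv2.resize(a[150:350,220:420],None,fx=3,fy=3,interpolation=cv2.INTER_CUBIC))
E
```

```text
15.0 [ 467.77 -289.1   231.58] [-0.3   3.13 -0.  ] 0.2646572157080949 [-0.78  0.41 -0.76] [-0.06  0.03 -0.04]
```

View pics/z8.png

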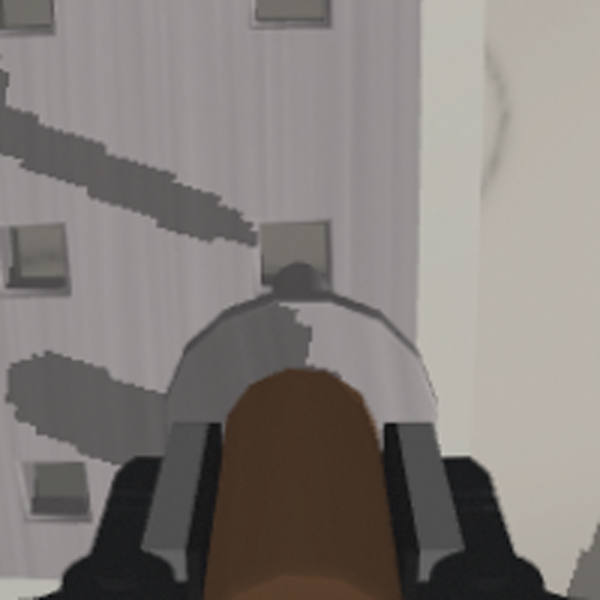

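The tip at about (319,240) sits over the hole centred at about (319,236). Inserting.

Emit:
carry_out:
  moves:
    - [[0,0,-10],0]
    - [[0,0,-20],0]
    - [[0,0,-32],0]
    - [[0,0,-45],0]
    - [[0,0,-60],0]
    - [[0,0,-72],0]
    - [[0,0,-82],0]
    - [[0,0,-82],0]
  fingers: 0

```text
time: 15.85
ee_pos: [467.1, -288.9, 147.8]
tool_rot: [0.298, -3.126, -0.001]
contact_force: [0.8, -3.1, -1.6]
width: 0.263
```

Emit:
carry_out:
  moves:
    - [[0,0,-3],0]
    - [[0,0,-6],0]
    - [[0,0,-8],0]
    - [[0,0,-8],0]
    - [[0,0,-8],0]
    - [[0,0,-8],0]
    - [[0,0,-8],0]
    - [[0,0,-8],0]
  fingers: 0

```text
time: 16.65
ee_pos: [467.8, -289.0, 141.4]
tool_rot: [-0.299, 3.127, -0.0]
contact_force: [0.1, 0.2, 2.3]
width: 0.268
```

Emit:
carry_out:
  moves:
    - [[0,0,0],0]
    - [[0,0,0],0]
    - [[0,0,0],0]
    - [[0,0,0],0]
    - [[0,0,0],0]
    - [[0,0,0],0]
    - [[0,0,10],0]
    - [[0,0,30],0]
  fingers: 0.7

```text
time: 17.45
ee_pos: [467.0, -288.6, 171.1]
tool_rot: [0.299, -3.126, -0.002]
contact_force: [0.7, 0.1, -0.1]
width: 0.699
```

Emit:
carry_out:
  moves:
    - [[0,0,40],0]
    - [[0,0,80],0]
    - [[0,0,110],0]
    - [[0,0,120],0]
    - [[0,0,120],0]
    - [[0,0,120],0]
    - [[0,0,120],0]
    - [[0,0,120],0]
  fingers: 1

```text
time: 18.25
ee_pos: [467.3, -288.8, 290.3]
tool_rot: [0.299, -3.126, -0.002]
contact_force: [0.1, -0.1, 0.7]
width: 1.001
```

```bash
python3 look.py 9 wrist
```

```text
18.25 [ 467.28 -288.81  290.26] [ 0.3  -3.13 -0.  ] 1.0013995928262425 [ 0.13 -0.06  0.71] [0.01 0.05 0.  ]
```

View pics/wrist_9.png

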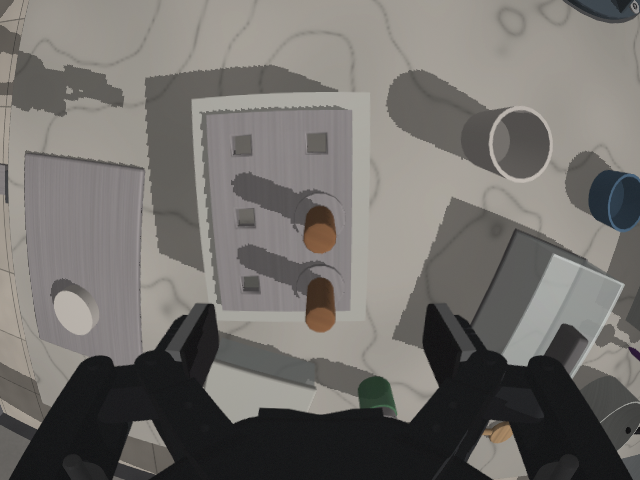

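Both spikes are seated. Before picking A, I check its clearance from the look-alikes.

```bash
python3 - <<'E'
from h import *
for n,p in dict(p1=(105.8,270.5),bl=(122,231.5),p2=(170.5,224.2)).items(): print(n,onz('top',p,146))
E
```

```text
p1 [524.3  439.93]
bl [600.26 408.36]
p2 [612.66 313.13]
```

Emit:
carry_out:
  moves:
    - [[4,42,5],-2]
    - [[8,85,10],-4]
    - [[12,127,10],-6]
    - [[17,170,10],-8]
    - [[21,212,10],-10]
    - [[25,255,10],-12]
    - [[29,297,10],-13]
    - [[34,339,10],-15]
  fingers: 1

```text
time: 19.1
ee_pos: [501.3, 51.7, 301.0]
tool_rot: [-0.113, -3.139, 0.0]
contact_force: [0.1, 0.0, -0.1]
width: 1.0
```

Emit:
carry_out:
  moves:
    - [[4,42,0],-2]
    - [[8,85,0],-4]
    - [[12,127,0],-6]
    - [[17,170,0],-8]
    - [[21,212,0],-9]
    - [[25,250,0],-10]
    - [[29,280,0],-10]
    - [[29,295,0],-10]
  fingers: 1

```text
time: 19.9
ee_pos: [530.4, 347.4, 300.0]
tool_rot: [-0.382, -3.117, 0.001]
contact_force: [0.2, -0.2, -0.9]
width: 1.001
```

Emit:
carry_out:
  moves:
    - [[0,0,0],0]
    - [[0,0,-20],0]
    - [[0,0,-40],0]
    - [[0,0,-60],0]
    - [[0,0,-70],0]
    - [[0,0,-70],0]
    - [[0,0,-70],0]
    - [[0,0,-70],0]
  fingers: 1

```text
time: 20.7
ee_pos: [531.1, 345.0, 232.5]
tool_rot: [0.385, 3.117, 0.002]
contact_force: [0.2, 0.1, 0.3]
width: 1.003
```

```bash
python3 look.py 10 wrist
```

```text
20.7 [531.07 345.03 232.46] [0.39 3.12 0.  ] 1.0029861592166833 [0.23 0.14 0.31] [-0.01  0.   -0.  ]
```

View pics/wrist_10.png

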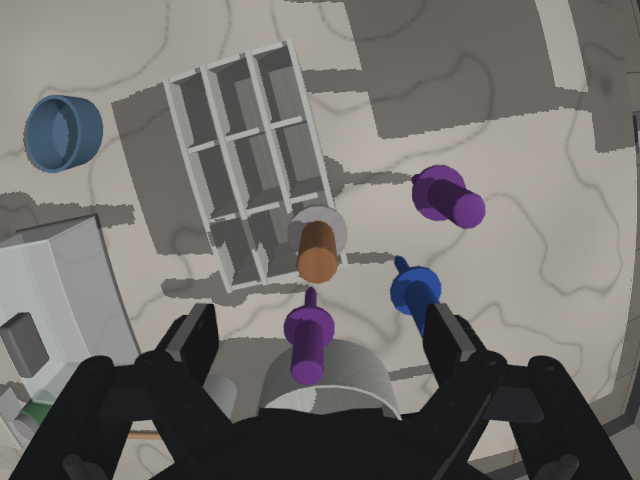

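A's handle is centred between the jaws at (318,265), with the look-alikes clear of the finger paths. I descend and grip.

Emit:
carry_out:
  moves:
    - [[-0.5,0.5,-30],0]
    - [[-0.5,0.5,-60],0]
    - [[-0.5,0.5,-80],0]
    - [[-0.5,0.5,-90],0]
    - [[-0.5,0.5,-96],0]
    - [[-0.5,0.5,-96],0]
    - [[-0.5,0.5,-96],0]
    - [[-0.5,0.5,-96],0]
  fingers: 1

```text
time: 21.55
ee_pos: [530.7, 345.8, 136.4]
tool_rot: [0.385, 3.117, 0.002]
contact_force: [-0.3, 0.2, 0.8]
width: 0.995
```

Emit:
carry_out:
  moves:
    - [[0,0,0],0]
    - [[0,0,0],0]
    - [[0,0,0],0]
    - [[0,0,0],0]
    - [[0,0,0],0]
    - [[0,0,0],0]
    - [[0,0,0],0]
    - [[0,0,0],0]
  fingers: 0

```text
time: 22.35
ee_pos: [530.2, 345.5, 135.4]
tool_rot: [0.385, 3.118, 0.0]
contact_force: [-0.8, -1.0, 4.1]
width: 0.266
```

Emit:
carry_out:
  moves:
    - [[0,0,15],0]
    - [[0,0,40],0]
    - [[0,0,75],0]
    - [[0,0,110],0]
    - [[0,0,140],0]
    - [[0,0,160],0]
    - [[0,0,165],0]
    - [[0,0,165],0]
  fingers: 0

```text
time: 23.15
ee_pos: [530.4, 345.6, 300.1]
tool_rot: [0.385, 3.118, 0.0]
contact_force: [0.9, 0.6, -1.7]
width: 0.268
```

```bash
python3 look.py 11 wrist
```

```text
23.15 [530.39 345.64 300.09] [0.39 3.12 0.  ] 0.2678561650080942 [ 0.87  0.55 -1.68] [-0.03 -0.   -0.02]
```

View pics/wrist_11.png

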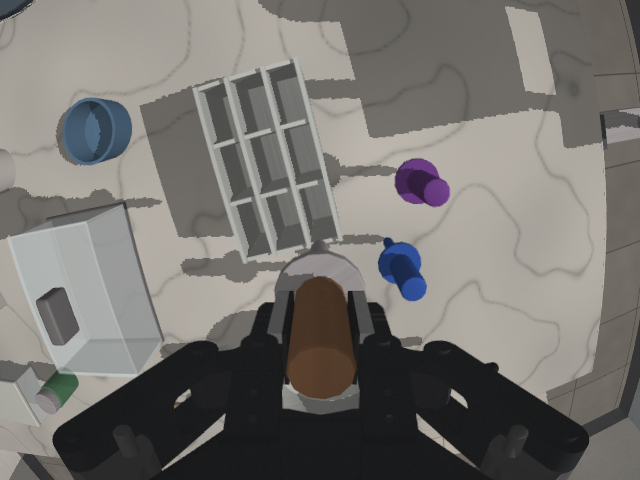

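The caddy is now empty and A is held upright. I go to the third hole.

Emit:
carry_out:
  moves:
    - [[-8,-42,0],2]
    - [[-16,-84,0],4]
    - [[-24,-126,0],6]
    - [[-33,-168,0],8]
    - [[-41,-210,0],10]
    - [[-49,-252,0],12]
    - [[-57,-294,0],13]
    - [[-65,-336,0],15]
  fingers: 0

```text
time: 24.0
ee_pos: [463.8, 7.9, 298.8]
tool_rot: [0.027, -3.14, 0.0]
contact_force: [0.4, -0.1, -1.2]
width: 0.27
```

Emit:
carry_out:
  moves:
    - [[-8,-42,0],2]
    - [[-16,-84,0],4]
    - [[-24,-126,0],6]
    - [[-33,-168,0],8]
    - [[-41,-210,0],9]
    - [[-49,-252,0],10]
    - [[-57,-290,0],10]
    - [[-60.5,-311,0],10]
  fingers: 0

```text
time: 24.8
ee_pos: [403.1, -303.7, 298.5]
tool_rot: [0.295, -3.126, -0.002]
contact_force: [-0.1, 1.0, -0.7]
width: 0.264
```

Emit:
carry_out:
  moves:
    - [[0,0,0],0]
    - [[0,0,-15],0]
    - [[0,0,-35],0]
    - [[0,0,-55],0]
    - [[0,0,-68],0]
    - [[0,0,-68],0]
    - [[0,0,-68],0]
    - [[0,0,-68],0]
  fingers: 0

```text
time: 25.6
ee_pos: [404.9, -301.4, 232.8]
tool_rot: [-0.299, 3.127, -0.001]
contact_force: [0.0, -0.7, -1.1]
width: 0.265
```

```bash
python3 look.py 12 wrist; python3 - <<'E'
import cv2
a=cv2.imread('pics/wrist_12.png');cv2.imwrite('pics/z12.png',cv2.resize(a[150:350,220:420],None,fx=3,fy=3,interpolation=cv2.INTER_CUBIC))
E
```

```text
25.6 [ 404.89 -301.43  232.84] [-0.3   3.13 -0.  ] 0.2654765540502615 [ 0.03 -0.73 -1.06] [-0.   -0.03  0.03]
```

View pics/z12.png

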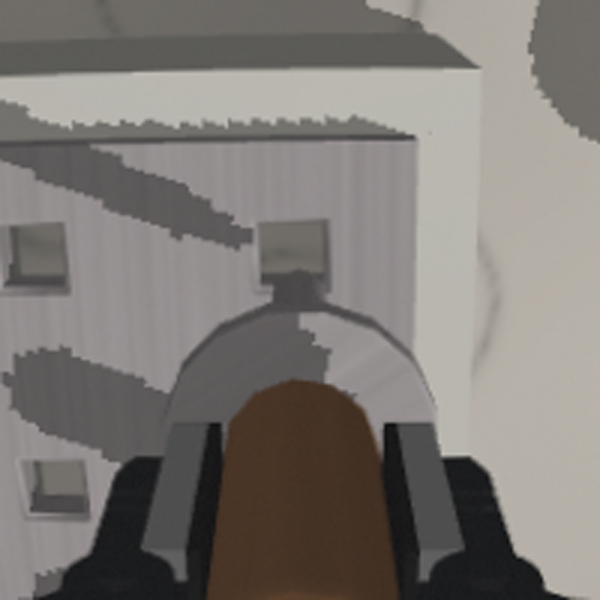

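The tip sits about 1.5 mm too far in +x and 0.5 mm too far in +y relative to the hole centre, so I correct and insert.

Emit:
carry_out:
  moves:
    - [[-1.5,-0.5,0],0]
    - [[-1.5,-0.5,-12],0]
    - [[-1.5,-0.5,-24],0]
    - [[-1.5,-0.5,-38],0]
    - [[-1.5,-0.5,-54],0]
    - [[-1.5,-0.5,-70],0]
    - [[-1.5,-0.5,-82],0]
    - [[-1.5,-0.5,-82],0]
  fingers: 0

```text
time: 26.45
ee_pos: [402.5, -302.0, 148.3]
tool_rot: [0.298, -3.126, -0.001]
contact_force: [-0.5, -4.0, -3.4]
width: 0.263
```

Emit:
carry_out:
  moves:
    - [[0,0,-3],0]
    - [[0,0,-6],0]
    - [[0,0,-8],0]
    - [[0,0,-9],0]
    - [[0,0,-9],0]
    - [[0,0,-9],0]
    - [[0,0,-9],0]
    - [[0,0,-9],0]
  fingers: 0

```text
time: 27.25
ee_pos: [403.2, -302.0, 141.3]
tool_rot: [-0.299, 3.127, 0.0]
contact_force: [0.3, -1.1, -1.2]
width: 0.266
```

Emit:
carry_out:
  moves:
    - [[0,0,0],0]
    - [[0,0,0],0]
    - [[0,0,0],0]
    - [[0,0,0],0]
    - [[0,0,0],0]
    - [[0,0,0],0]
    - [[0,0,10],0]
    - [[0,0,30],0]
  fingers: 0.7

```text
time: 28.05
ee_pos: [402.5, -301.5, 171.2]
tool_rot: [0.299, -3.126, -0.002]
contact_force: [0.8, 0.3, 0.6]
width: 0.702
```

Emit:
carry_out:
  moves:
    - [[0,0,40],0]
    - [[0,0,80],0]
    - [[0,0,110],0]
    - [[0,0,120],0]
    - [[0,0,120],0]
    - [[-5,30,120],0]
    - [[-10,70,120],0]
    - [[-10,110,120],0]
  fingers: 1

```text
time: 28.85
ee_pos: [391.9, -190.8, 289.8]
tool_rot: [0.296, -3.126, -0.002]
contact_force: [1.5, -0.1, 0.3]
width: 1.0
```

```bash
python3 look.py 13 wrist top side
```

```text
28.85 [ 391.95 -190.82  289.85] [ 0.3  -3.13 -0.  ] 0.9995855789568895 [ 1.47 -0.15  0.26] [-0.02 -0.08  0.  ]
```

View pics/wrist_13.png

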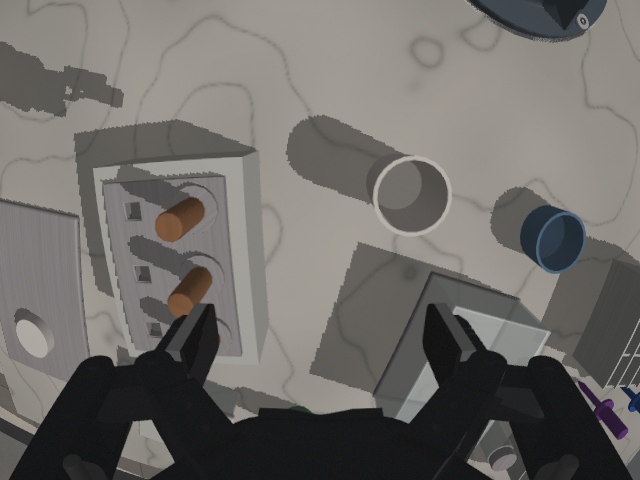

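View pics/top_13.png

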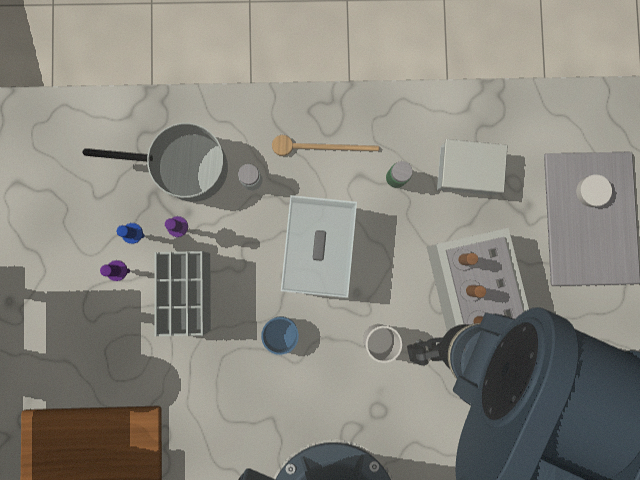

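View pics/side_13.png

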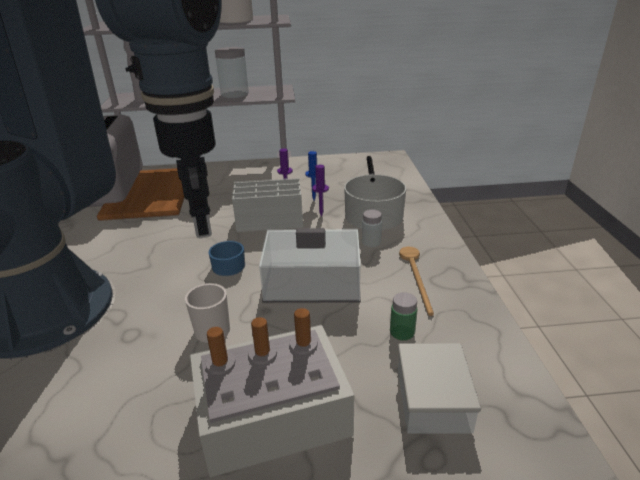

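All three spikes are seated and the caddy is empty. The cover hasn't been knocked: its grip is still at (319,245). I measure the cover.

```bash
cat > cov.py <<'E'
from h import *
import sys
a=vision.capture('top') if len(sys.argv)<2 else cv2.imread(sys.argv[1])
g=cv2.cvtColor(a,cv2.COLOR_BGR2GRAY)
m=np.zeros_like(g); x0,x1,y0,y1=265,375,190,305
m[y0:y1,x0:x1]=(g[y0:y1,x0:x1]<np.median(g[225:265,300:340])-40)
print(blobs(m,30,5000))
cs,_=cv2.findContours(m,cv2.RETR_EXTERNAL,cv2.CHAIN_APPROX_NONE)
c=min((c for c in cs if cv2.contourArea(c)>150),key=lambda c:np.linalg.norm(c.mean(0)[0]-[319,246]))
r=cv2.minAreaRect(c);print(r)
P=np.array([onz('top',p,133) for p in cv2.boxPoints(r)]);e=[P[1]-P[0],P[2]-P[1]];L=max(e,key=np.linalg.norm)
print(P.mean(0),[np.linalg.norm(k) for k in e],np.degrees(np.arctan(L[1]/L[0])))
E
python3 cov.py pics/top_13.png; python3 - <<'E'
import cv2
a=cv2.imread('pics/top_13.png');cv2.imwrite('pics/z13.png',cv2.resize(a[185:310,265:375],None,fx=5,fy=5)[:600])
E
```

```text
[((np.float64(281.69), np.float64(192.37)), 186, (np.int32(34), np.int32(7))), ((np.float64(362.01), np.float64(259.41)), 2161, (np.int32(62), np.int32(95))), ((np.float64(318.99), np.float64(245.14)), 335, (np.int32(13), np.int32(31)))]
((318.9504699707031, 244.9950408935547), (11.24392032623291, 30.448139190673828), 5.710593223571777)
[565.89  20.83] [np.float64(60.95924164838162), np.float64(22.52545497715128)] -7.005751378163715
```

View pics/z13.png

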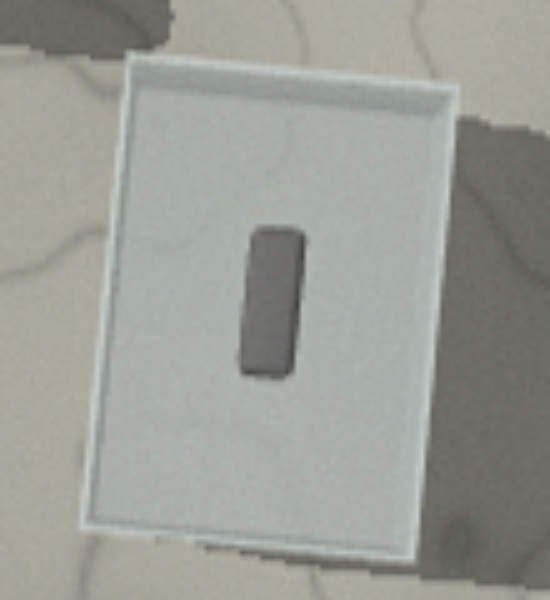

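```bash
python3 - <<'E'
from h import *
q=np.array([(129,55),(458,88),(415,560),(84,528)])/5+[265,185]-0.4
for z in(0,93):
    P=np.array([onz('top',p,z) for p in q]); e=np.diff(np.vstack([P,P[:1]]),axis=0)
    print(z,P.mean(0),np.linalg.norm(e,axis=1),np.degrees(np.arctan(e[1][1]/e[1][0])),np.degrees(np.arctan(e[3][1]/e[3][0])),np.degrees(np.arctan(-e[0][0]/e[0][1])),np.degrees(np.arctan(-e[2][0]/e[2][1])))
p=vision.camera_params('top');print(-np.array(p['R']).T@p['t'])
E
```

```text
0 [570.7   17.38] [149.3  213.1  148.42 213.46] -6.772219248854587 -6.538409963717034 -6.956804595133519 -6.8210847108377735
93 [566.06  19.84] [137.89 196.82 137.09 197.15] -6.772219248854589 -6.538409963717039 -6.956804595133514 -6.821084710837785
[ 509.95   49.66 1217.44]
```

Cover centre is about (566,20.3) with yaw -6.8°. I move above it with the jaws turned -18°.

Emit:
carry_out:
  moves:
    - [[25,30,0],-2.5]
    - [[50,60,0],-5]
    - [[75,90,0],-8]
    - [[100,120,0],-11]
    - [[125,150,0],-14]
    - [[150,180,0],-16]
    - [[168,202,0],-18]
    - [[174,211,0],-18]
  fingers: 1

```text
time: 29.8
ee_pos: [568.4, 20.0, 289.4]
tool_rot: [-0.194, -3.133, 0.0]
contact_force: [-0.3, -0.6, 1.1]
width: 0.998
```

Emit:
carry_out:
  moves:
    - [[0,0,-10],0]
    - [[0,0,-30],0]
    - [[0,0,-60],0]
    - [[0,0,-80],0]
    - [[0,0,-80],0]
    - [[0,0,-80],0]
    - [[0,0,-80],0]
    - [[0,0,-80],0]
  fingers: 1

```text
time: 30.6
ee_pos: [567.6, 18.7, 212.4]
tool_rot: [0.194, 3.134, 0.0]
contact_force: [0.2, -0.4, -0.1]
width: 0.997
```

```bash
python3 look.py 14 wrist; python3 - <<'E'
from h import *
s=bot.observe(); a=np.radians(-6.8);c,n=np.cos(a),np.sin(a)
for x,y in((30,11),(30,-11),(-30,-11),(-30,11),(0,0)): print(proj('wrist',[566+c*x-n*y,20.3+n*x+c*y,133],s))
E
```

```text
30.6 [567.64  18.66 212.43] [0.19 3.13 0.  ] 0.996994013470034 [ 0.2  -0.38 -0.11] [-0.01  0.07 -0.04]
[339.95 301.84]
[303.97 302.02]
[301.89 205.46]
[341.26 205.28]
[321.79 255.92]
```

View pics/wrist_14.png

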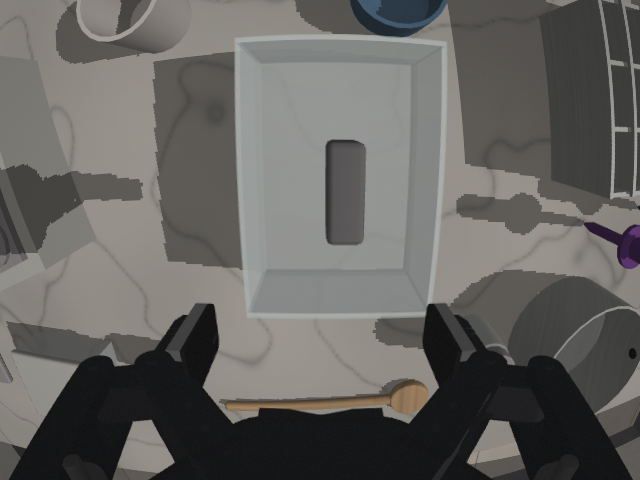

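The cover was knocked: its grip now shows at about (346,191), where I had predicted (322,256). I re-measure.

```bash
cat > wgrip.py <<'E'
from h import *
import sys
s=bot.observe(); a=vision.capture('wrist'); cv2.imwrite(f'pics/wg_{sys.argv[1]}.png',a)
u,v=map(int,sys.argv[2:4]); zt=float(sys.argv[4])
g=cv2.cvtColor(a,cv2.COLOR_BGR2GRAY)
m=(g<105).astype(np.uint8); m[:v-90]=0;m[v+75:]=0;m[:,:u-40]=0;m[:,u+40:]=0
m=cv2.morphologyEx(m,cv2.MORPH_OPEN,np.ones((3,3)))
cs,_=cv2.findContours(m,cv2.RETR_EXTERNAL,cv2.CHAIN_APPROX_NONE); c=max(cs,key=cv2.contourArea)
P=np.array([onz('wrist',p[0],zt,s) for p in c],np.float32); r=cv2.minAreaRect(P)
B=cv2.boxPoints(r);e=[B[1]-B[0],B[2]-B[1]];L=max(e,key=np.linalg.norm)
print(s['ee_pos'],'centre',B.mean(0),'size',r[1],'yaw',np.degrees(np.arctan(L[1]/L[0])), 'px',c.reshape(-1,2).min(0),c.reshape(-1,2).max(0))
E
python3 wgrip.py 1 346 191 133; python3 look.py 15 top side
```

```text
[567.6   18.8  212.26] centre [530.96  37.41] size (21.822303771972656, 59.236602783203125) yaw -6.924462 px [325 140] [364 244]
30.7 [567.49  18.88 212.05] [0.19 3.13 0.  ] 0.9966602064040029 [-0.46 -0.08  0.02] [-0.   -0.04  0.02]
```

View pics/side_15.png

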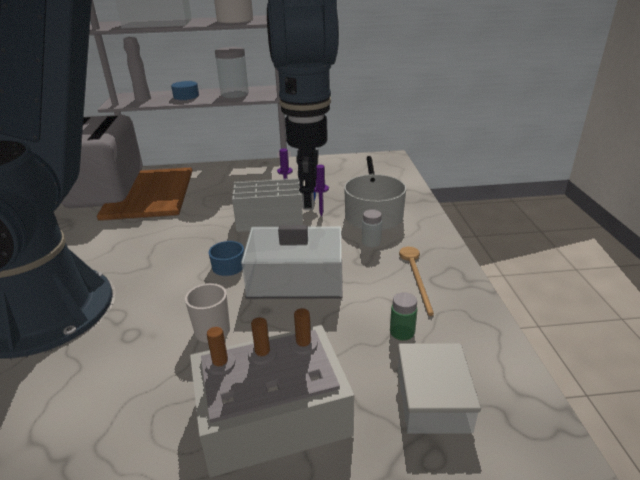

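View pics/top_15.png

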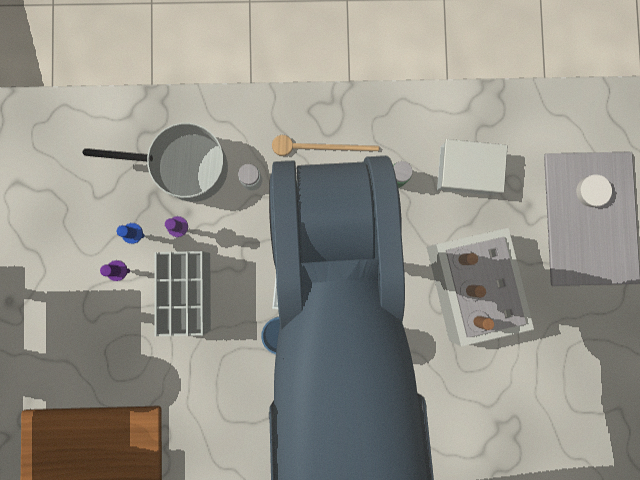

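Emit:
carry_out:
  moves:
    - [[-15,8,0],0]
    - [[-30,15,0],0]
    - [[-37,18.5,0],0]
    - [[-37,18.5,0],0]
    - [[-37,18.5,0],0]
    - [[-37,18.5,0],0]
    - [[-37,18.5,0],0]
    - [[-37,18.5,0],0]
  fingers: 1

```text
time: 31.6
ee_pos: [530.4, 37.3, 211.2]
tool_rot: [-0.194, -3.135, 0.0]
contact_force: [0.7, 0.6, 0.3]
width: 0.998
```

```bash
python3 wgrip.py 2 321 255 133
```

```text
[530.4   37.29 211.18] centre [527.71  38.08] size (21.34662628173828, 64.78419494628906) yaw -7.108606 px [302 200] [339 305]
```

View pics/wg_2.png

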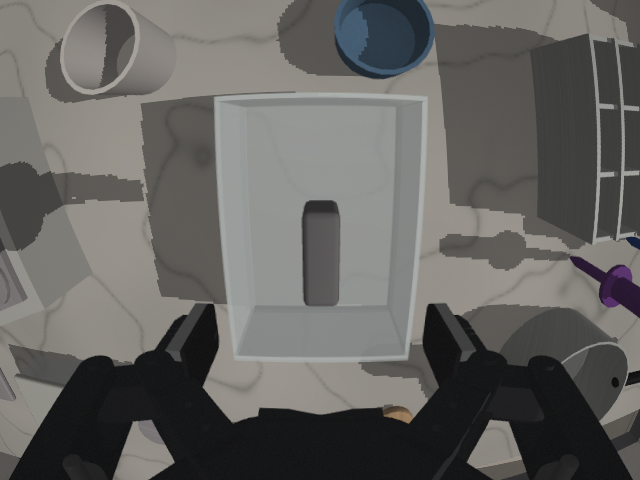

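Cover confirmed at about (530.3,38), yaw -7°, so the jaws are aligned. I descend and grip the bar.

Emit:
carry_out:
  moves:
    - [[0,0.5,-30],0]
    - [[0,0.5,-60],0]
    - [[0,0.5,-80],0]
    - [[0,0.5,-90],0]
    - [[0,0.5,-93],0]
    - [[0,0.5,-93],0]
    - [[0,0.5,-93],0]
    - [[0,0.5,-93],0]
  fingers: 1

```text
time: 32.45
ee_pos: [530.7, 38.0, 119.2]
tool_rot: [0.194, 3.134, 0.0]
contact_force: [-0.3, -0.0, -0.8]
width: 0.999
```

Emit:
carry_out:
  moves:
    - [[0,0,0],0]
    - [[0,0,0],0]
    - [[0,0,0],0]
    - [[0,0,0],0]
    - [[0,0,0],0]
    - [[0,0,0],0]
    - [[0,0,0],0]
    - [[0,0,0],0]
  fingers: 0

```text
time: 33.25
ee_pos: [530.2, 37.8, 118.4]
tool_rot: [0.194, 3.135, -0.001]
contact_force: [-1.6, -4.2, 4.8]
width: 0.25
```

```bash
python3 look.py 16 wrist; python3 - <<'E'
from h import *
a=cv2.imread('pics/wrist_9.png')
st=dict(ee_pos=np.array([467.28,-288.81,290.26]),tool_rot=np.array([0.299,-3.126,-0.002]))
g=cv2.cvtColor(a,cv2.COLOR_BGR2GRAY);cv2.imwrite('pics/z9.png',cv2.resize(a[80:330,180:380],None,fx=2.4,fy=2.4))
E
```

```text
33.25 [530.16  37.77 118.4 ] [ 0.19  3.14 -0.  ] 0.2499635206402481 [-1.55 -4.2   4.83] [-0.74  0.38  0.06]
```

View pics/wrist_16.png

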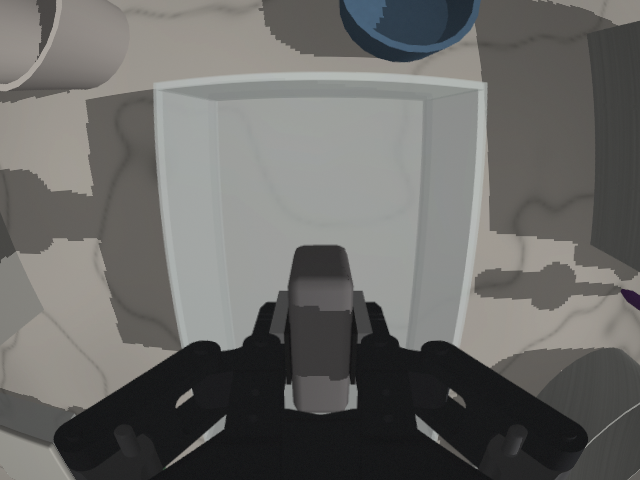

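View pics/z9.png

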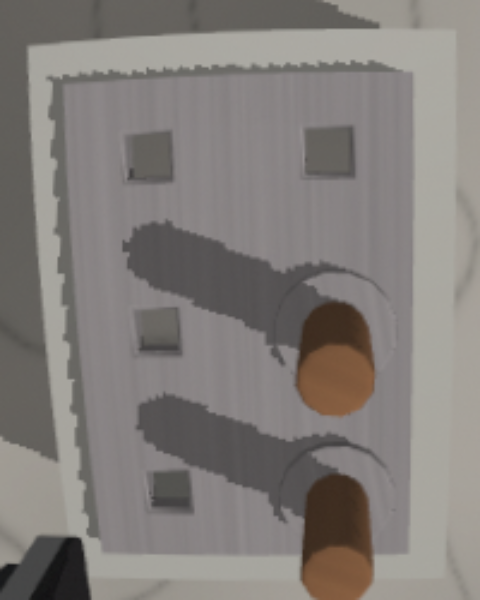

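```bash
python3 - <<'E'
from h import *
st=dict(ee_pos=np.array([467.28,-288.81,290.26]),tool_rot=np.array([0.299,-3.126,-0.002]))
z=np.array([(148,156),(330,151),(158,331),(170,491)])/2.4+[180,80]
W=[onz('wrist',p,100,st) for p in z]
a,R,t,r=fit([(-64,-32),(-64,32),(0,-32),(64,-32)],W);print(np.degrees(a),t,r)
E
```

```text
11.59646155025865 [ 475.74 -320.94] [[-0.11 -0.29]
 [-0.01  0.21]
 [-0.03  0.07]
 [ 0.15  0.01]]
```

Emit:
carry_out:
  moves:
    - [[0,0,10],0]
    - [[0,0,30],0]
    - [[0,0,60],0]
    - [[0,0,95],0]
    - [[0,0,130],0]
    - [[0,0,165],0]
    - [[0,0,185],0]
    - [[0,0,187],0]
  fingers: 0

```text
time: 34.1
ee_pos: [530.9, 38.2, 307.9]
tool_rot: [0.194, 3.132, 0.001]
contact_force: [0.3, 0.5, -3.6]
width: 0.249
```

```bash
python3 look.py 17 wrist side
```

```text
34.1 [530.95  38.25 307.91] [0.19 3.13 0.  ] 0.2492937286005967 [ 0.26  0.51 -3.63] [ 0.02 -0.01 -0.05]
```

View pics/wrist_17.png

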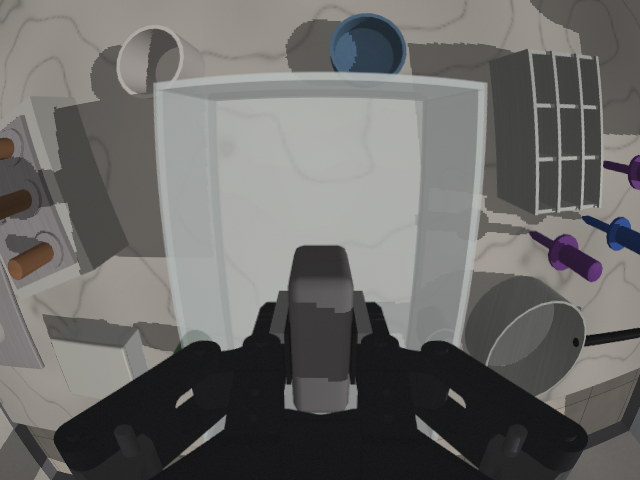

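View pics/side_17.png

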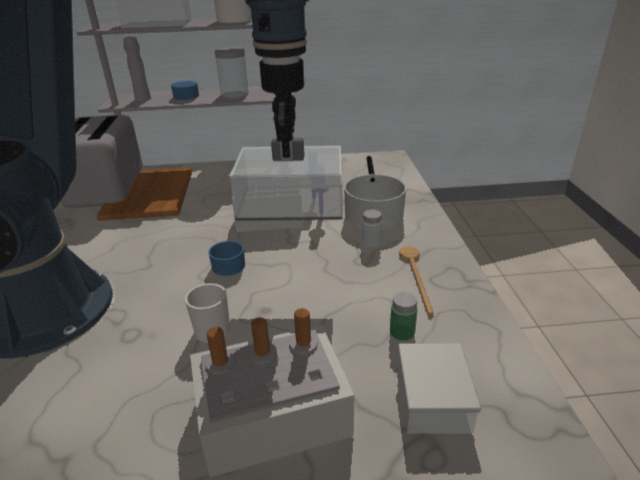

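```bash
python3 - <<'E'
from h import *
s=dict(ee_pos=np.array([530.16,37.77,118.4]),tool_rot=np.array([0.194,3.135,-0.001]))
Rt=Ro.from_rotvec(s['tool_rot']).as_matrix()
# tool x points to world -x
for x,y,z in((30,11,133),(30,-11,133),(-30,0,133),(30,0,95),(100,70,93),(100,-70,93),(100,70,0),(100,-70,0)):
    X=s['ee_pos']+Rt@np.array([x,y,0]); print((x,y,z),proj('wrist',[X[0],X[1],z],s))
a=cv2.imread('pics/wrist_17.png');cv2.imwrite('pics/z17.png',cv2.resize(a[60:430,140:500],None,fx=1.6,fy=1.6))
E
```

```text
(30, 11, 133) [353.38 273.13]
(30, -11, 133) [284.44 273.1 ]
(-30, 0, 133) [319.18 411.94]
(30, 0, 95) [319.31 237.98]
(100, 70, 93) [486.18  77.38]
(100, -70, 93) [152.81  77.67]
(100, 70, 0) [426.68  93.22]
(100, -70, 0) [213.01  93.32]
```

View pics/z17.png

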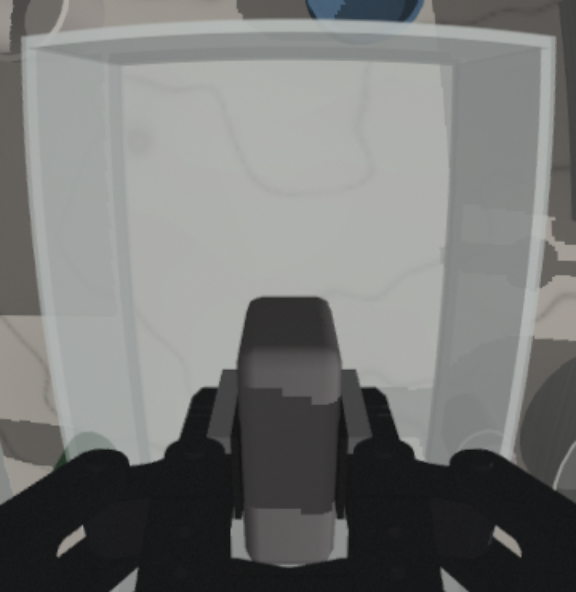

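The cover is held level. From the wrist frame I work out a TCP target of about (473,-321) with an 18.6° turn. I move over the box.

Emit:
carry_out:
  moves:
    - [[-3,-20,3],1]
    - [[-8,-55,5],3]
    - [[-15,-95,5],5]
    - [[-22,-138,5],8]
    - [[-29,-180,5],10]
    - [[-36,-222,5],12]
    - [[-42,-262,5],14]
    - [[-48,-300,5],16]
  fingers: 0

```text
time: 35.0
ee_pos: [481.1, -263.5, 308.5]
tool_rot: [0.246, -3.13, -0.003]
contact_force: [1.2, 0.3, -3.8]
width: 0.25
```

Emit:
carry_out:
  moves:
    - [[-5,-30,0],1.5]
    - [[-8,-50,0],2.6]
    - [[-9.2,-58.8,0],2.6]
    - [[-9.2,-58.8,0],2.6]
    - [[-9.2,-58.8,0],2.6]
    - [[-9.2,-58.8,0],2.6]
    - [[-9.2,-58.8,0],2.6]
    - [[-9.2,-58.8,0],2.6]
  fingers: 0

```text
time: 35.8
ee_pos: [473.2, -320.3, 310.4]
tool_rot: [-0.316, 3.125, -0.0]
contact_force: [-0.2, 0.7, -3.8]
width: 0.25
```

```bash
python3 look.py 18 wrist side
```

```text
35.8 [ 473.16 -320.27  310.44] [-0.32  3.13 -0.  ] 0.2495998254646264 [-0.22  0.73 -3.81] [ 0.03  0.   -0.01]
```

View pics/wrist_18.png

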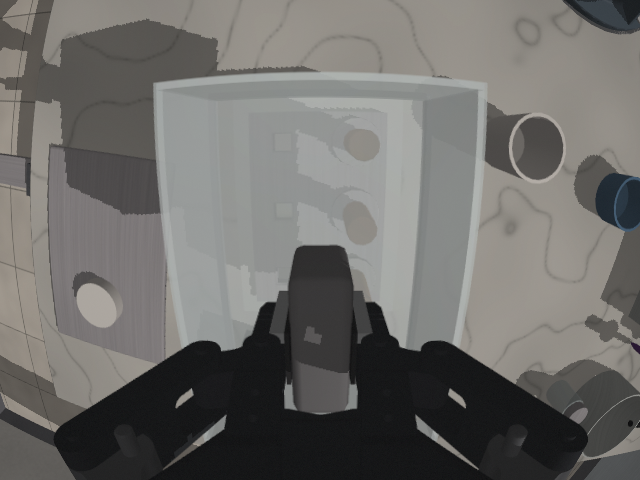

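View pics/side_18.png

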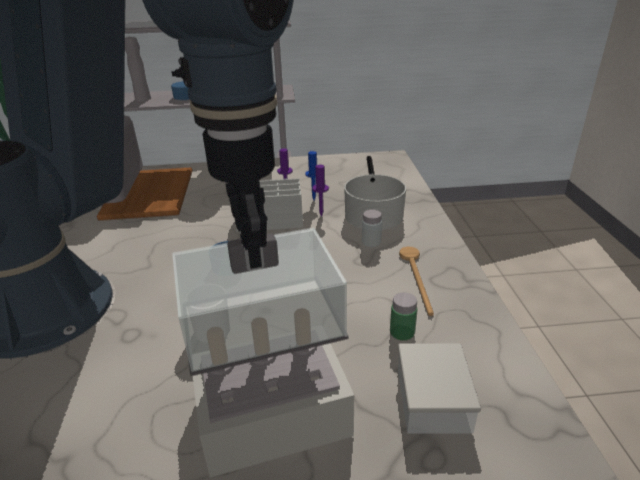

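Through the cover the plate looks about 1 to 2 mm to the -y side. I lower partway, to a rim height of about 127 mm, and recheck.

Emit:
carry_out:
  moves:
    - [[0,-1,-10],0]
    - [[0,-1,-20],0]
    - [[0,-1,-32],0]
    - [[0,-1,-44],0]
    - [[0,-1,-56],0]
    - [[0,-1,-65],0]
    - [[0,-1,-65],0]
    - [[0,-1,-65],0]
  fingers: 0

```text
time: 36.7
ee_pos: [472.9, -321.8, 245.3]
tool_rot: [0.315, -3.126, -0.0]
contact_force: [0.3, 0.2, -3.6]
width: 0.248
```

```bash
python3 look.py 19 wrist side; python3 - <<'E'
import cv2
a=cv2.imread('pics/wrist_19.png');cv2.imwrite('pics/z19.png',cv2.resize(a[60:360,140:500],None,fx=2.2,fy=2,interpolation=cv2.INTER_CUBIC))
a=cv2.imread('pics/side_19.png');cv2.imwrite('pics/y19.png',cv2.resize(a[250:470,160:380],None,fx=2.7,fy=2.7,interpolation=cv2.INTER_CUBIC))
E
```

```text
36.7 [ 472.89 -321.8   245.3 ] [ 0.32 -3.13 -0.  ] 0.2480839811173385 [ 0.34  0.19 -3.55] [-0.02  0.01 -0.03]
```

View pics/z19.png

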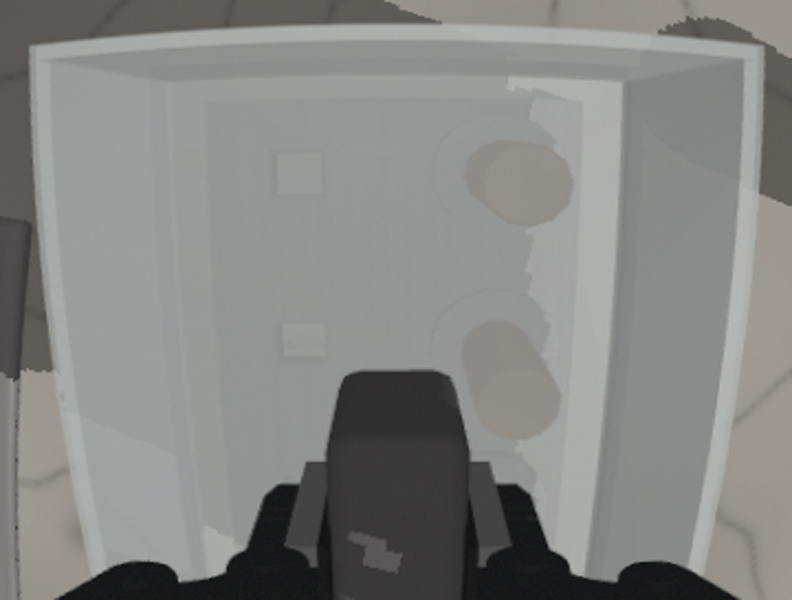

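View pics/y19.png

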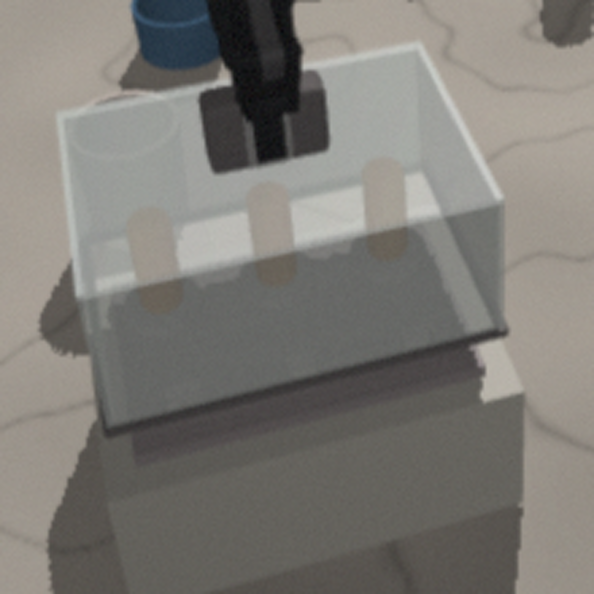

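```bash
python3 - <<'E'
from h import *
s=bot.observe(); Rt=Ro.from_rotvec(s['tool_rot']).as_matrix()
def tool(p,z): 
    w=onz('wrist',p,z,s); return (Rt.T@(np.array([*w,s['ee_pos'][2]])-s['ee_pos']))[:2]
f=lambda x,y:(x/2.2+140,y/2+60)
print('plate -x edge',tool(f(206,101),100),tool(f(582,98),100))
print('rim inner -x corners z127',tool(f(168,80),127),tool(f(623,78),127))
print('top -x corners z220',tool(f(32,46),220),tool(f(763,46),220))
print('holes (-64,-32),(0,-32)',tool(f(300,173),100),tool(f(304,340),100))
E
```

```text
plate -x edge [ 88.88 -62.8 ] [89.88 60.96]
rim inner -x corners z127 [ 95.28 -68.17] [95.89 67.46]
top -x corners z220 [ 97.53 -69.69] [97.55 70.21]
holes (-64,-32),(0,-32) [ 61.34 -31.75] [ -1.53 -31.93]
```

The cover and plate centres agree within about 1 mm in the tool frame. I lower it the rest of the way.

Emit:
carry_out:
  moves:
    - [[0,0,-6],0]
    - [[0,0,-12],0]
    - [[0,0,-18],0]
    - [[0,0,-23],0]
    - [[0,0,-27],0]
    - [[0,0,-30],0]
    - [[0,0,-32],0]
    - [[0,0,-33],0]
  fingers: 0

```text
time: 37.6
ee_pos: [472.9, -321.8, 212.2]
tool_rot: [0.315, -3.126, 0.0]
contact_force: [-0.7, -0.7, -4.1]
width: 0.252
```

Emit:
carry_out:
  moves:
    - [[0,0,-1],0]
    - [[0,0,-1.5],0]
    - [[0,0,-2],0]
    - [[0,0,-2],0]
    - [[0,0,-2],0]
    - [[0,0,-2],0]
    - [[0,0,-2],0]
    - [[0,0,-2],0]
  fingers: 0

```text
time: 38.4
ee_pos: [473.0, -321.9, 210.5]
tool_rot: [-0.315, 3.126, -0.0]
contact_force: [1.5, -1.3, 0.1]
width: 0.246
```

```bash
python3 look.py 20 side; python3 - <<'E'
import cv2
a=cv2.imread('pics/side_20.png');cv2.imwrite('pics/y20.png',cv2.resize(a[250:470,160:380],None,fx=2.7,fy=2.7,interpolation=cv2.INTER_CUBIC))
E
```

```text
38.4 [ 473.02 -321.93  210.45] [-0.32  3.13 -0.  ] 0.24576932551846903 [ 1.52 -1.3   0.14] [-0.09  0.1  -0.02]
```

View pics/y20.png

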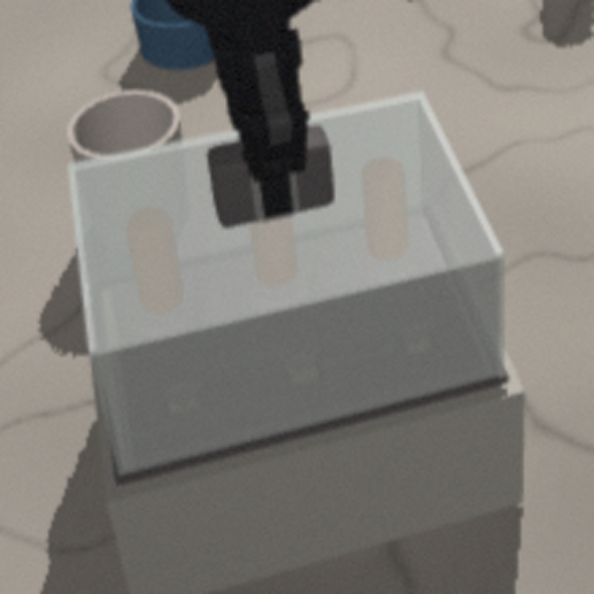

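Force z went from -4 to 0 N at TCP z 210.5, so the ledge now carries the cover and the rim is down. I release and withdraw.

Emit:
carry_out:
  moves:
    - [[0,0,0],0]
    - [[0,0,0],0]
    - [[0,0,0],0]
    - [[0,0,0],0]
    - [[0,0,0],0]
    - [[0,0,0],0]
    - [[0,0,0],0]
    - [[0,0,10],0]
  fingers: 1

```text
time: 39.25
ee_pos: [472.5, -321.5, 219.6]
tool_rot: [0.315, -3.124, -0.002]
contact_force: [0.6, -0.7, 0.1]
width: 0.999
```

Emit:
carry_out:
  moves:
    - [[0,0,15],0]
    - [[0,0,40],0]
    - [[0,0,70],0]
    - [[0,0,90],0]
    - [[0,0,90],0]
    - [[-10,35,90],0]
    - [[-20,75,90],0]
    - [[-30,115,90],0]
  fingers: 1

```text
time: 40.05
ee_pos: [442.2, -205.7, 309.9]
tool_rot: [0.314, -3.125, -0.001]
contact_force: [0.7, -1.0, 0.9]
width: 1.0
```

Emit:
carry_out:
  moves:
    - [[-10,40,0],0]
    - [[-20,80,0],0]
    - [[-30,120,0],0]
    - [[-40,160,0],0]
    - [[-50,200,0],0]
    - [[-50,230,0],0]
    - [[-50,250,0],0]
    - [[-50,250,0],0]
  fingers: 1

```text
time: 40.85
ee_pos: [392.6, 45.0, 310.3]
tool_rot: [0.32, -3.125, -0.001]
contact_force: [-0.6, -0.3, -0.2]
width: 0.996
```

```bash
python3 look.py 21 side top; python3 - <<'E'
import cv2
a=cv2.imread('pics/side_21.png');cv2.imwrite('pics/y21.png',cv2.resize(a[250:470,160:380],None,fx=2.7,fy=2.7,interpolation=cv2.INTER_CUBIC))
E
```

```text
40.85 [392.62  45.02 310.27] [ 0.32 -3.13 -0.  ] 0.9962298409870114 [-0.64 -0.31 -0.24] [-0.06 -0.01  0.  ]
```

View pics/y21.png

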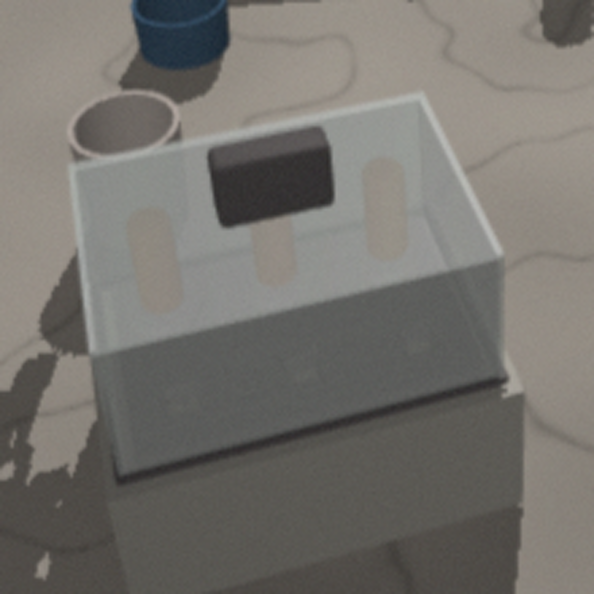

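View pics/top_21.png

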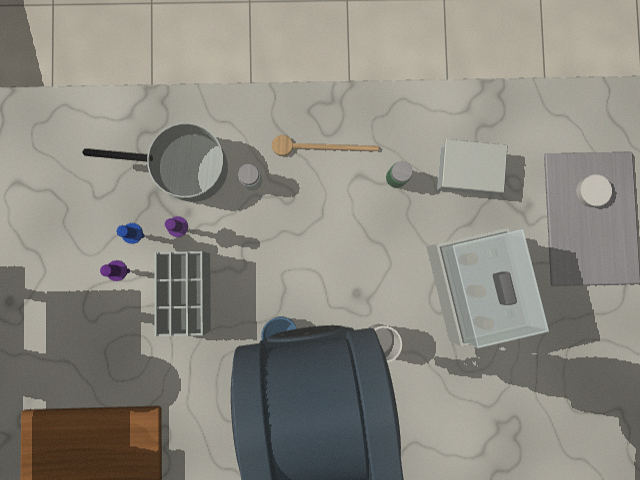

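View pics/side_21.png

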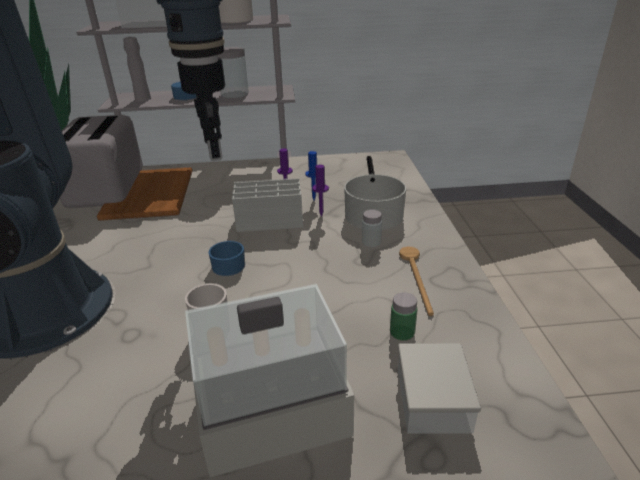

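Released. As a last check I compare the cover's corner positions at the expected height.

```bash
python3 - <<'E'
from h import *
q=np.array([(72,170),(420,95),(503,258),(95,352)])/2.7+[160,250]
P=np.array([onz('side',p,185) for p in q]);L=[(-100,70),(100,70),(100,-70),(-100,-70)]
a,R,t,r=fit(L,P);print(np.degrees(a),t,r)
q=np.array([(118,482),(507,382)])/2.7+[160,250]
P=np.array([onz('side',p,92) for p in q]);print('rim -y',P,'expected',np.array([(-100,-70),(100,-70)])@R.T+t, np.linalg.norm(P[1]-P[0]))
print(bot.job_done())
E
```

```text
11.64957642138658 [ 474.9  -324.81] [[ 2.47 -2.19]
 [-2.26 -0.74]
 [-1.87 -0.39]
 [ 1.67  3.32]]
rim -y [[ 388.74 -408.95]
 [ 587.93 -370.05]] expected [[ 391.09 -413.56]
 [ 586.97 -373.17]] 202.95157178652082
the job is handed in; nothing more can be done
None
```

All three spikes in the caddy are now in the storage box, with the clear cover over them, and I have handed the job in. It took about 41 s of the 210 s allowed.

- **Spikes:** they went point down into the three holes of the +y row, and the last pictures show their guards on the plate. I lowered the first one without the planned check above the hole, because I miscounted the descent. It entered its hole cleanly, with forces under 4 N.
- **Cover:** it was knocked about 40 mm while I was putting the spikes in. I noticed this above it, measured it again, and centred it on the plate to within about 1 mm before lowering. When it touched down, the force at the wrist went from -4 to 0 N at the expected height, and I let go.
- **Last checks:** the side picture shows the rim straight along the ledge. The measured yaw is 11.6°, against 11.5° for the box.
- **What disagreed:** hand-read corners in that picture put the cover's centre about 4 mm further in -y than the box. The corners themselves scatter by 2 to 4 mm, so I took this as reading error, since the wrist view and touchdown height agree with a good fit.
- **Everything else:** the look-alikes and the other items look unmoved in the last pictures. The ramekin and cup were partly hidden by the arm in the top view, but the ramekin, and what the cover leaves visible of the cup, look in place in the side view.

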